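# Put away the spices, chocolate and garlic

## Robot

A 6-joint arm with a two-finger parallel gripper is mounted at the origin on the work surface. World frame = base frame: x ahead of the robot, y to its left, z up, the work surface at z = 0. Lengths are in m, angles in rad, forces in N, time in s.
With the tool pointing down it reaches from about 0.25 to 0.725 m from the base axis. Payload 4 kg.
Tool frame: the origin (TCP) lies midway between the tips of the shut fingers; the grasp point (between the pads) lies pinch_z behind it (pinch_z is the distance from the TCP to the grasp point, in m); z points along the fingers, y is the direction in which the jaws open and shut (so a half turn about z gives the same grasp; the last joint's range is limited). The gripper opens to 85 mm and grips with 20 to 120 N. Pads are 22 mm wide; open, the fingers measure 114 mm over their backs; the gripper's body (76 mm by 85 mm) begins 54 mm behind the grasp point. The pads swing forward as they close: fully open they stand 13 mm farther back than shut.
Start: joints at [1.104, 0.241, 0.005, 1.335, 0, 1.571], TCP at [0.225, 0.447, 0.231] pointing down, gripper open.
Joint ranges: [-2.72, 2.72], [-1.05, 1.87], [-1.09, 1.28], [-1.99, 2.15], [-1.42, 1.44], [-3.14, 3.14]. Speed limits (rad/s): [2.79, 2.79, 3.14, 3.14, 3.14, 3.14].

## Interface

Orientations are given as a unit quaternion [x, y, z, w].
In Python, from workcell import * gives the robot as it stands.
- The arm moves only by the tool move_arm, never from a script. Its argument "motion" is a list of rows, each a list of 3 entries, a list of its own where there are three numbers: the finger opening in mm, from 0 to 85.4, then the shift along the tool's x, y, z in units of 50 mm (1.0 is 50 mm), then the turn about the tool's z in units of 6 degrees (1.0 is 6 degrees). In form: [[claw, [dx, dy, dz], roll], ...]. A call has exactly 10 rows; each row is the pose to reach, as a shift and turn from the pose commanded when the call began, along the tool's axes at that moment; what a row does not reach only later rows make up. A row lasts 1/10 s, in which the tool goes at most 50 mm and 8.59 degrees, less where a joint would pass 70% of its speed; a pose out of reach is approached as far as the arm can. A call with a gripper value outside its range is refused whole. The fingers move at their own pace and stop on an object; the grip force is fixed at half the most. Time passes only in rows, so rows that repeat a pose let the fingers close, or fill a call up. It gives the time, the measured TCP pose, the force and the opening at its end, in the units of the state.
- get_obs(): the state, without advancing time (a new reading comes with each control period).
- camera(name): name is "scene" or "side" or "wrist"; returns a dict with "color" (400x640x3 uint8, red, green, blue), "fx", "fy", "cx", "cy" (pixels), "rvec" (rotation vector, rad) and "tvec" (3), from world to camera coordinates, as OpenCV has them; the wrist camera has in their place "mount" (4x4, takes a point from camera to tool coordinates, whose origin is the TCP and whose axes are the flange's). Camera axes: x right, y down, z forward; pixel columns grow to the right and rows downward; lengths in m; the calibration is good to about 2 mm. A picture is of the moment at which its call begins: read the wrist's pose just before it. There is no depth.
- job_done(): hands the job in, once; it reports no verdict.
The state is a dict: "clock": time; "joint_pos": joint angles; "joint_vel": joint speeds; "tau": joint torques, N m; "eef_pos": TCP position; "tool_rot": TCP orientation; "ft_force": force on the tool from outside, world axes, zero at the start; "ft_torque": the same for the moment, N m; "grip_width": finger opening in m.
Only numpy, scipy, OpenCV 4.12 (cv2) and the standard library are available. Lean on these libraries where they do the work, as an engineer would, in place of code of your own. Each camera call takes 0.05 s, during which the arm holds its last target.

## Task

Sort what is left on the counter after cooking: stand the two spice jars upright in the wooden rack, one in each bay, lay both chocolate bars flat on the floor of the metal tray, beside each other and not stacked, and put the head of garlic in the terracotta bowl. Keep the jars upright all the way, set things down rather than dropping them, and leave the plastic keeper and the silicone brush where they are.

Things in the scene. Friction and masses are not known exactly. Their poses are not given: they have to be found in the camera images.
- jar_a_center (a point): spice jar, one of two alike: upright round amber glass with a plain paper band and a flat steel lid, 40 mm diameter, 70 mm tall, 0.09 kg, straight-sided; this point is on its axis, half-way up (35 mm above its underside); z is its axis, up. Stands on the counter at the start.
- jar_b_center (a point): spice jar, one of two alike: upright round amber glass with a plain paper band and a flat steel lid, 40 mm diameter, 70 mm tall, 0.09 kg, straight-sided; this point is on its axis, half-way up (35 mm above its underside); z is its axis, up. Stands on the counter at the start.
- bar_a_center (a point): bar of drinking chocolate, one of two alike: dark brown flat block, 54 mm long (x), 34 mm wide (y), 18 mm thick (z), with three raised squares on top, 0.06 kg; this point is its centre, 9 mm above its underside. Lies flat on the counter at the start, turned any way.
- bar_b_center (a point): bar of drinking chocolate, one of two alike: dark brown flat block, 54 mm long (x), 34 mm wide (y), 18 mm thick (z), with three raised squares on top, 0.06 kg; this point is its centre, 9 mm above its underside. Lies flat on the counter at the start, turned any way.
- garlic_center (a point): head of garlic: off-white bulb 45 mm in diameter (widest, and best gripped, between 8 and 26 mm above its underside), narrowing to a thin stem whose end is 56 mm up, 0.05 kg; this point is on its axis in the middle of the bulb, 17 mm above its underside. Stands on its flat root end at the start.
- rack: wooden jar rack, fixed to the counter: open-topped box 76 mm (x) by 146 mm (y) and 26 mm tall, walls 6 mm, floor 6 mm thick, with one 6 mm dividing wall as tall as the rest across its middle, so two square bays 64 by 64 mm whose centres lie at y = +35 mm and y = -35 mm. Origin: centre of its underside on the counter, z up.
- tray: plain grey metal tray, fixed to the counter, undivided and low: 118 mm (x) by 158 mm (y), 14 mm tall, walls and floor 4 mm thick (inside 110 by 150 mm). Origin: centre of its underside on the counter, z up.
- bowl: wide low round terracotta bowl, fixed to the counter: 164 mm across the rim, 40 mm tall, wall 5 mm, flat inner floor 6 mm above the counter and about 105 mm across, sides flaring outward. Origin: centre of its underside on the counter.
- keeper_center (a point): bystander, leave alone: closed loose plastic keeper (lidded food box), 76 mm (x, plus a tab of 8 mm at -x) by 106 mm (y), 50 mm tall, 0.35 kg; this point is its centre, 25 mm up.
- brush_center (a point): bystander, leave alone: loose silicone basting brush lying on the counter, along its own x from 80 mm behind this point (wooden handle end) to 77 mm ahead of it (bristles), at most 32 mm wide and 12 mm high; this point is 6 mm up on its centre line.
Mind the look-alikes: they are no part of the job. Leave any pink or turquoise look-alike of the part that bears bar_a_center alone.

How it is judged:
By the outcome, as a careful person would: the job done as asked, in the order asked, and still so for the second after the job is handed in, with the robot touching nothing.
It also fails if it takes over 131 s, if anything falls off the work surface, if the arm or the gripper's body presses on something with over 40 N, if the wrist force passes 120 N, or if a joint passes its speed limit or range.

## Working session

There is one attempt and no reset: what is moved stays moved. The work goes in short steps, Python scripts to look and compute and a tool call to move; the robot and the scene stay as the last step left them, time stands still between calls to the robot, and variables do not carry over. Pictures are saved under pics/ and viewed, and the job is handed in when it is done.

Besides the shell and the picture viewer there is one more tool, called after "Call:" by a JSON object that holds its "api" and its "payload". move_arm: Moves the arm, as the interface text tells. Its arguments: {"type":"object","properties":{"motion":{"type":"array","items":{"type":"array"}}},"required":["motion"]}

```bash
ls; mkdir -p pics; python3 - <<'E'
from workcell import *
import cv2
o=get_obs(); print(o)
for n in ["scene","side","wrist"]:
    c=camera(n); cv2.imwrite(f"pics/{n}0.png",c["color"][:,:,::-1]); print({k:v for k,v in c.items() if k!="color"})
try: print(pinch_z)
except Exception as e: print(e)
E
```

```text
pics
{'clock': 0.0, 'joint_pos': array([ 1.10400029e+00,  2.41415988e-01,  3.69716891e-03,  1.33521757e+00,
       -2.94299785e-06,  1.57077238e+00]), 'joint_vel': array([ 4.21961110e-04,  5.83568377e-05,  9.27909467e-04, -6.56339716e-04,
       -6.65756134e-04, -1.92495222e-04]), 'tau': array([ 3.07624987e-04, -3.72316825e+01,  2.52409315e+01,  1.69036427e-02,
        4.37023857e-07, -1.24078795e-06]), 'eef_pos': array([0.22472071, 0.44592398, 0.23040115]), 'tool_rot': array([ 2.31272954e-01,  9.72888316e-01, -1.04135332e-03, -2.46062146e-04]), 'ft_force': array([-0.22911836,  0.19765322, -0.66496594]), 'ft_torque': array([-0.06357076,  0.02223578, -0.01497594]), 'grip_width': 0.08562031888984317}
{'fx': 426.79052048265766, 'fy': 426.79052048265766, 'cx': 312.60817624982496, 'cy': 194.2187571741233, 'rvec': array([ 0.8821536 ,  2.70454025, -0.80517061]), 'tvec': array([ 0.43743468, -0.23628723,  1.46829371])}
{'fx': 462.4358083037638, 'fy': 462.4358083037638, 'cx': 310.88943164334967, 'cy': 197.29449026021766, 'rvec': array([ 2.25736889, -0.1457491 ,  0.04654566]), 'tvec': array([-0.53261085,  0.10864521,  1.05009049])}
{'fx': 277.8751445810342, 'fy': 277.8751445810342, 'cx': 321.5394796296741, 'cy': 198.07492761803678, 'mount': array([[-2.31936153e-04, -9.57765118e-01, -2.87551606e-01,
         7.30272273e-02],
       [ 9.99999973e-01, -2.31462042e-04, -3.56453472e-05,
         5.46989083e-04],
       [-3.24174117e-05, -2.87551606e-01,  9.57765145e-01,
        -1.42168371e-01],
       [ 0.00000000e+00,  0.00000000e+00,  0.00000000e+00,
         1.00000000e+00]])}
0.0187
```

View pics/scene0.png

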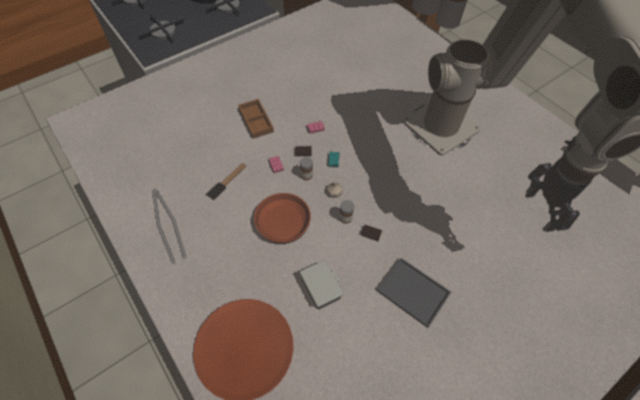

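View pics/side0.png

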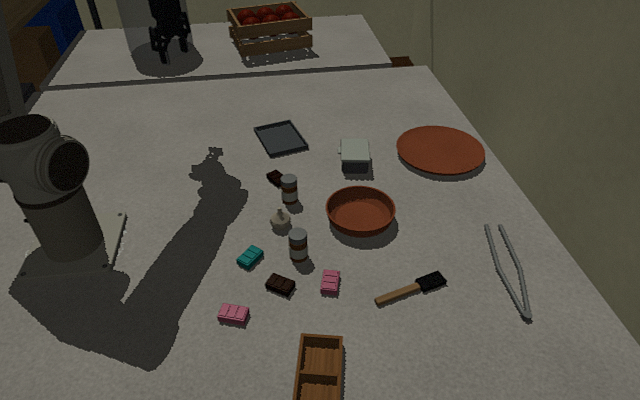

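View pics/wrist0.png

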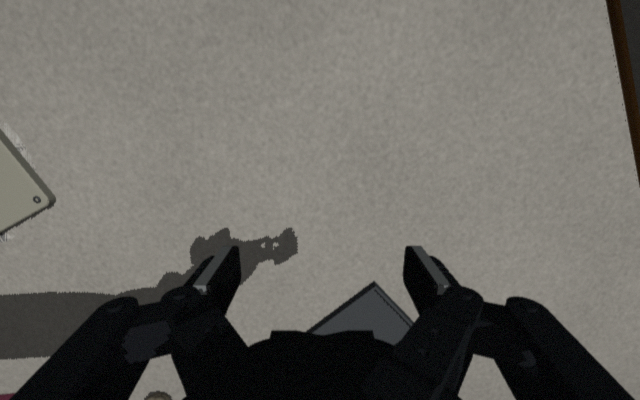

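The scene view shows brown bars at (303,151) and (371,233). The look-alikes are pink at (316,127) and (276,164), and teal at (334,158). The jars are at (306,168) and (347,211), the garlic at (335,189), the bowl at (281,218) (the flat plate at (243,348) is not it), the tray at (413,292) and the rack at (256,118). Next I'll look at close crops.

```bash
cat > h.py <<'E'
from workcell import *
import numpy as np, cv2
from scipy.spatial.transform import Rotation as R
def cam(name):
    o=get_obs(); c=camera(name)
    K=np.array([[c["fx"],0,c["cx"]],[0,c["fy"],c["cy"]],[0,0,1]])
    if "mount" in c:
        T=np.eye(4);T[:3,:3]=R.from_quat(o["tool_rot"]).as_matrix();T[:3,3]=o["eef_pos"]
        W=T@c["mount"]
    else:
        M=np.eye(4);M[:3,:3]=R.from_rotvec(c["rvec"]).as_matrix();M[:3,3]=c["tvec"];W=np.linalg.inv(M)
    return dict(img=np.ascontiguousarray(c["color"][:,:,::-1]),K=K,W=W)
def bp(c,uv,z):
    uv=np.atleast_2d(np.asarray(uv,float)); 
    d=np.c_[uv,np.ones(len(uv))]@np.linalg.inv(c["K"]).T@c["W"][:3,:3].T
    p=c["W"][:3,3]; return p+d*((z-p[2])/d[:,2])[:,None]
def pj(c,P):
    P=np.atleast_2d(np.asarray(P,float)); q=(P-c["W"][:3,3])@c["W"][:3,:3]@c["K"].T
    return q[:,:2]/q[:,2:]
def save(c,fn): cv2.imwrite("pics/"+fn,c["img"])
def crop(c,x0,y0,x1,y1,s,fn): cv2.imwrite("pics/"+fn,cv2.resize(c["img"][y0:y1,x0:x1],None,fx=s,fy=s,interpolation=cv2.INTER_CUBIC))
E
python3 - <<'E'
from h import *
s=cam("scene"); d=cam("side")
crop(s,230,90,410,250,4,"s1.png"); crop(d,200,110,400,260,4,"d1.png");crop(d,210,230,410,380,4,"d2.png")
def pr(n,c,uv,z): print(n,bp(c,uv,z).round(3).tolist())
pr("bars s",s,[[303,151],[371,233]],.018); pr("bars d",d,[[281,284],[275,178]],.018)
pr("look s",s,[[316,127],[276,164],[334,158]],.018)
pr("jars s",s,[[306,162],[347,205]],.07); pr("jars d",d,[[298,234],[289,180]],.07)
pr("garlic",s,[335,189],.017);pr("garlic",d,[281,220],.017)
pr("tray",s,[413,292],.01);pr("tray d",d,[281,139],.01)
pr("bowl",s,[281,218],.03);pr("bowl d",d,[361,209],.04)
pr("rack",s,[256,118],.02);pr("keep",s,[320,281],.05)
pr("brush",s,[226,181],.006)
print(s["W"][:3,3],d["W"][:3,3])
E
```

```text
bars s [[0.455, -0.173, 0.018], [0.472, 0.185, 0.018]]
bars d [[0.453, -0.19, 0.018], [0.463, 0.164, 0.018]]
look s [[0.359, -0.231, 0.018], [0.554, -0.18, 0.018], [0.391, -0.091, 0.018]]
jars s [[0.496, -0.098, 0.07], [0.492, 0.094, 0.07]]
jars d [[0.498, -0.105, 0.07], [0.495, 0.082, 0.07]]
garlic [[0.461, 0.005, 0.017]]
garlic [[0.467, 0.001, 0.017]]
tray [[0.493, 0.382, 0.01]]
tray d [[0.492, 0.362, 0.01]]
bowl [[0.655, -0.001, 0.03]]
bowl d [[0.653, -0.012, 0.04]]
rack [[0.501, -0.382, 0.02]]
keep [[0.684, 0.225, 0.05]]
brush [[0.712, -0.224, 0.006]]
[0.952531   0.54586608 1.09443231] [ 0.4509401  -0.80051579  0.74430884]
```

View pics/s1.png

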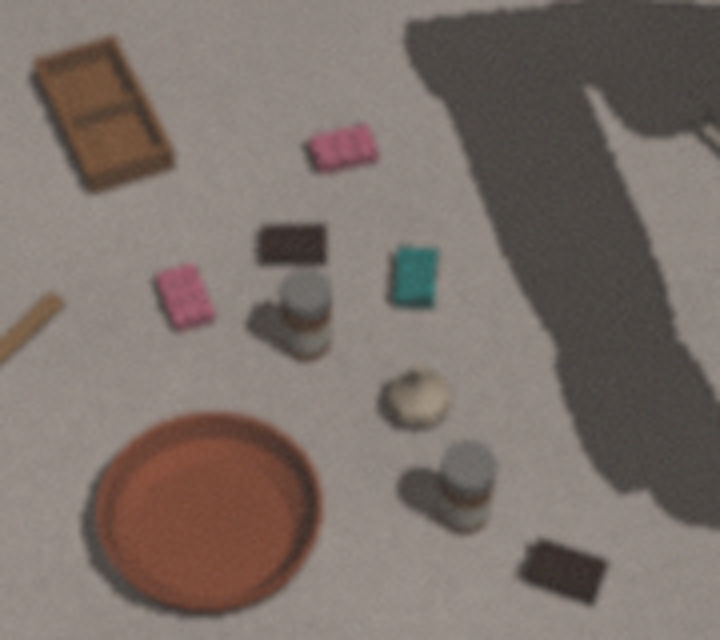

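View pics/d1.png

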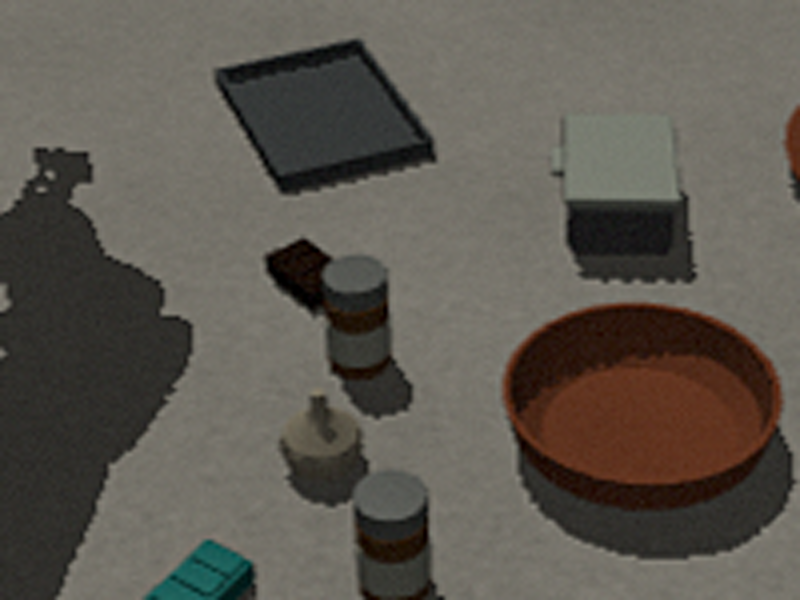

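View pics/d2.png

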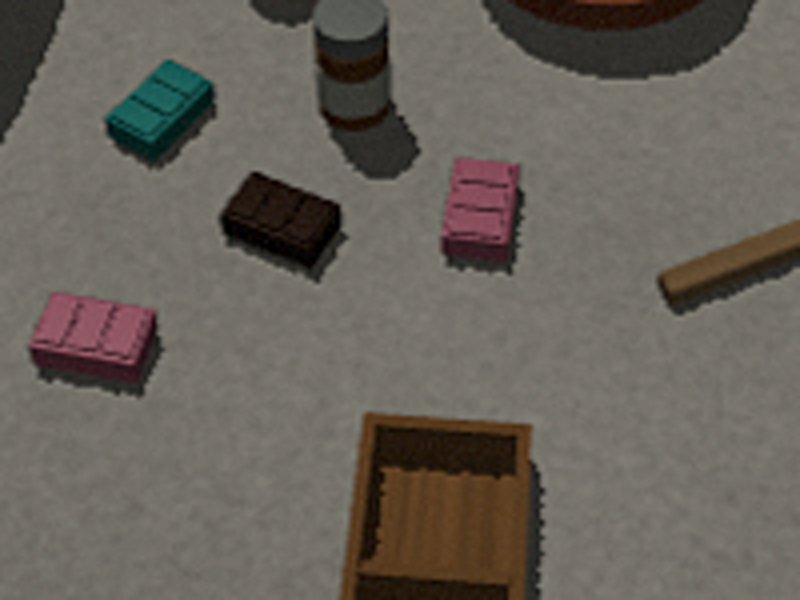

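The close crops show the brown bars with three squares, and the pink and teal ones are distinct. Next I'll crop the fixtures.

```bash
python3 - <<'E'
from h import *
s=cam("scene"); d=cam("side")
A=cv2.resize(s["img"][250:335,360:460],None,fx=4,fy=4,interpolation=cv2.INTER_CUBIC)
B=cv2.resize(s["img"][90:145,230:280],None,fx=8,fy=8,interpolation=cv2.INTER_CUBIC)
im=np.zeros((440,800,3),np.uint8); im[:340,:400]=A; im[:440,400:]=B; cv2.imwrite("pics/s2.png",cv2.convertScaleAbs(im,alpha=1.6))
A=cv2.resize(d["img"][110:165,245:320],None,fx=5,fy=5,interpolation=cv2.INTER_CUBIC)
B=cv2.resize(d["img"][325:400,285:355],None,fx=6,fy=6,interpolation=cv2.INTER_CUBIC)
im=np.zeros((450,800,3),np.uint8); im[:275,:375]=A; im[:450,375:795]=B; cv2.imwrite("pics/d3.png",cv2.convertScaleAbs(im,alpha=1.8))
E
```

```text
(no output)
```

View pics/s2.png

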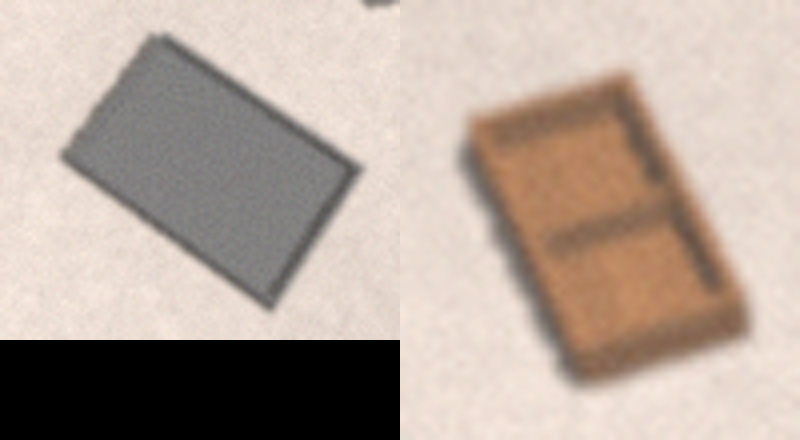

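View pics/d3.png

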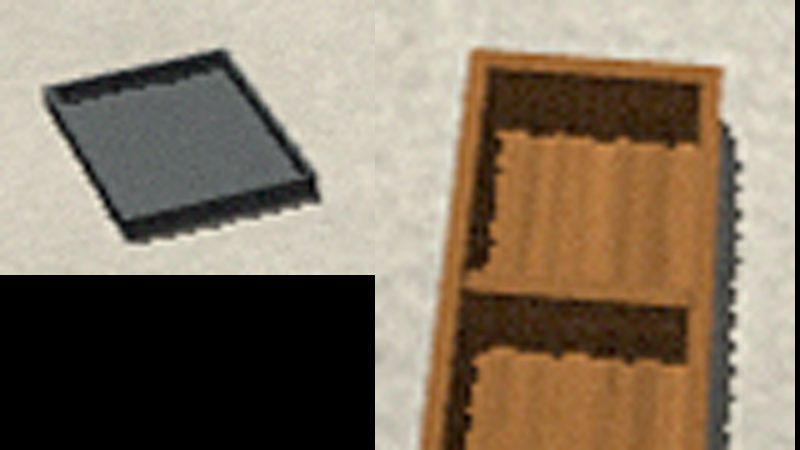

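```bash
cat > fit.py <<'E'
from h import *
from scipy.optimize import least_squares, minimize
s=cam("scene"); d=cam("side")
def rect(x,y,a,w,h,z):
    c=np.array([[-w,-h],[w,-h],[w,h],[-w,h]])/2; r=np.array([[np.cos(a),-np.sin(a)],[np.sin(a),np.cos(a)]])
    return np.c_[c@r.T+[x,y],np.full(4,z)]
def fit(n,w,h,z,x0,obs):
    # obs: (cam, pts) nearest-corner match
    def f(p):
        P=rect(*p,w,h,z); r=[]
        for c,pts in obs:
            q=pj(c,P)
            for u in pts:
                k=np.argmin(((q-u)**2).sum(1)); r+=list(q[k]-u)
        return r
    best=min((least_squares(f,[x0[0],x0[1],a]) for a in np.arange(0,np.pi,.2)),key=lambda r:r.cost)
    print(n,best.x[:2].round(4),np.degrees(best.x[2]).round(1),"res",np.abs(best.fun).max().round(2)); 
    for o in obs:
        obs2=[o]
    return best.x
T1=[(399.5,258.7),(450.5,292),(428,327),(375.5,288.7)];T2=[(253.6,127.6),(289.8,120),(308.2,146),(269.6,154)]
for o in ([(s,T1)],[(d,T2)],[(s,T1),(d,T2)]): fit("tray",.118,.158,.014,(.493,.37),o)
R1=[(238.5,104.75),(258.75,99),(273.5,127.5),(252.3,133.7)];R2=[(301.2,333.3),(342.8,336)]
for o in ([(s,R1)],[(s,R1),(d,R2)]): fit("rack",.076,.146,.026,(.5,-.38),o)
def mask(c): 
    return (c["img"].max(2)<52).astype(np.uint8)
def bar(n,cs,x0):
    best=None
    for a in np.arange(0,np.pi,np.pi/6):
        def f(p):
            e=0
            for c,win in cs:
                m=mask(c); q=pj(c,np.r_[rect(*p,.054,.034,0),rect(*p,.054,.034,.018)])
                im=np.zeros((400*4,640*4),np.uint8); cv2.fillConvexPoly(im,cv2.convexHull(np.round((q+.5)*4*16-8).astype(np.int32)),255,shift=4)
                x,y=win; sl=np.s_[y-20:y+20,x-25:x+25]
                im=cv2.resize(im[(y-20)*4:(y+20)*4,(x-25)*4:(x+25)*4],(50,40),interpolation=cv2.INTER_AREA)/255.
                e+=np.abs(im-m[sl]).sum()
            return e
        r=minimize(f,[*x0,a],method="Nelder-Mead",options=dict(initial_simplex=np.array([[0,0,0],[.015,0,0],[0,.015,0],[0,0,.4]])+[*x0,a]))
        if best is None or r.fun<best.fun: best=r
    print(n,best.x[:2].round(4),np.degrees(best.x[2]).round(1),best.fun.round(1))
for n,a,b,x0 in (("bar1",(303,151),(281,284),(.455,-.18)),("bar2",(371,233),(275,178),(.465,.175))):
    bar(n+"s",[(s,a)],x0)
    if n=="bar1": bar(n+"d",[(d,b)],x0); bar(n+"sd",[(s,a),(d,b)],x0)
def pr(n,c,uv,z): print(n,bp(c,uv,z).round(4)[:,:2].tolist())
pr("jars s",s,[[306.2,162],[347.2,206.2]],.07); pr("jars d",d,[[297.7,233],[289,178.2]],.07)
pr("bowl rim d",d,[[200+504/4,110+390/4],[200+780/4,110+390/4],[200+640/4,110+303/4],[200+640/4,110+475/4]],.04)
pr("bowl rim s",s,[[230+97/4,90+510/4],[230+321/4,90+505/4]],.04)
E
python3 fit.py
```

```text
tray [0.4924 0.3802] 195.0 res 1.1
tray [0.4907 0.3713] 14.7 res 0.62
tray [0.4916 0.3786] 194.9 res 1.95
rack [ 0.4996 -0.3864] -12.7 res 0.44
rack [ 0.4998 -0.3916] -13.6 res 1.7
bar1s [ 0.4493 -0.2012] 55.1 172.7
bar1d [ 0.4521 -0.1869] 146.1 132.2
bar1sd [ 0.4519 -0.1868] -35.4 329.4
bar2s [0.3878 0.1083] 101.0 0.0
jars s [[0.4955, -0.0976], [0.4937, 0.0977]]
jars d [[0.4974, -0.1023], [0.4955, 0.0894]]
bowl rim d [[0.5732, 0.0045], [0.7315, -0.0178], [0.6679, 0.0736], [0.6369, -0.0767]]
bowl rim s [[0.7185, -0.0418], [0.5869, 0.0488]]
```

```bash
cat >> h.py <<'E'
def go(x,y,z,yaw=None,o=None):
    """yaw: world angle (deg) of tool x axis; prints shift/roll units for move_arm"""
    o=o or get_obs(); M=R.from_quat(o["tool_rot"]).as_matrix(); cur=np.degrees(np.arctan2(M[1,0],M[0,0]))
    v=M.T@(np.array([x,y,z])-o["eef_pos"])/.05
    r=0 if yaw is None else -((yaw-cur+180)%360-180)
    print("from",o["eef_pos"].round(4),"yaw %.1f"%cur,"j6 %.2f"%o["joint_pos"][5],"tilt",M[2].round(3),"t %.1f"%o["clock"],"-> shift",v.round(3),"roll units %.2f"%(r/6), "deg %.1f"%r)
E
python3 -c "
from h import *
go(.38,-.05,.28,0)"
```

```text
from [0.225  0.4465 0.2312] yaw 153.3 j6 1.57 tilt [ 0. -0. -1.] t 0.5 -> shift [-7.237 -7.472 -0.974] roll units 25.54 deg 153.3
```

```bash
python3 -c "
from h import *
go(.45,-.22,.29,90)"
```

```text
from [0.225  0.4465 0.2312] yaw 153.3 j6 1.57 tilt [ 0. -0. -1.] t 0.5 -> shift [-10.017  -9.878  -1.174] roll units 10.54 deg 63.3
```

Call:
{"api": "move_arm", "payload": {"motion": [[85, [-7.0, -7.0, -1.1], 8.0], [85, [-7.0, -7.0, -1.1], 8.0], [85, [-7.0, -7.0, -1.1], 8.0], [85, [-7.0, -7.0, -1.1], 8.0], [85, [-7.0, -7.0, -1.1], 8.0], [85, [-7.0, -7.0, -1.1], 8.0], [85, [-7.0, -7.0, -1.1], 8.0], [85, [-7.0, -7.0, -1.1], 8.0], [85, [-7.0, -7.0, -1.1], 8.0], [85, [-7.0, -7.0, -1.1], 8.0]]}}

```text
clock: 1.45
eef_pos: [0.3803, -0.0257, 0.287]
tool_rot: [0.607, 0.795, 0.0, 0.001]
ft_force: [1.3, 0.7, 0.6]
grip_width: 0.0853
```

```bash
python3 -c "
from h import *
print(get_obs()['joint_pos'].round(2))
go(.45,-.22,.29,90)"
```

```text
[-0.07 -0.02 -0.15  1.44  0.    1.24]
from [ 0.3803 -0.0257  0.287 ] yaw 105.2 j6 1.24 tilt [-0.     0.001 -1.   ] t 1.4 -> shift [-4.115  0.325 -0.059] roll units 2.54 deg 15.2
```

Call:
{"api": "move_arm", "payload": {"motion": [[85, [-1.1, 0.1, 0], 0.6], [85, [-2.2, 0.2, 0], 1.3], [85, [-3.2, 0.3, 0], 2], [85, [-4.1, 0.3, 0], 2.5], [85, [-4.1, 0.3, 0], 2.5], [85, [-4.1, 0.3, 0], 2.5], [85, [-4.1, 0.3, 0], 2.5], [85, [-4.1, 0.3, 0], 2.5], [85, [-4.1, 0.3, 0], 2.5], [85, [-4.1, 0.3, 0], 2.5]]}}

```text
clock: 2.45
eef_pos: [0.4485, -0.2163, 0.2868]
tool_rot: [0.705, 0.709, 0.0, 0.0]
ft_force: [-0.4, 0.6, -0.5]
grip_width: 0.0851
```

```bash
python3 -c "
from h import *
go(.45,-.22,.29,90)
c=cam('wrist'); save(c,'w1.png'); import pickle; pickle.dump(c,open('w1.pkl','wb'))"
```

```text
from [ 0.4485 -0.2163  0.2868] yaw 90.4 j6 1.12 tilt [-0.     0.001 -1.   ] t 2.5 -> shift [-0.074  0.03  -0.064] roll units 0.06 deg 0.4
```

View pics/w1.png

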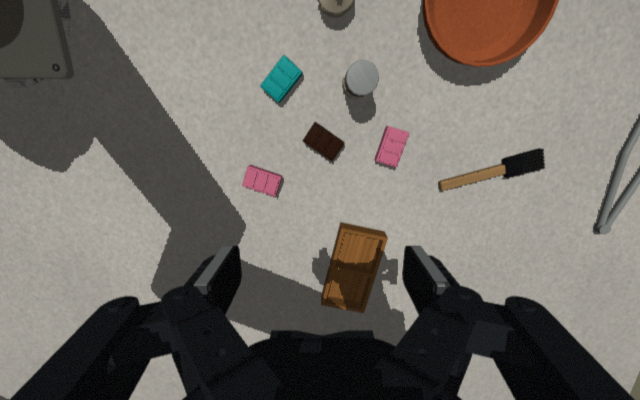

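The wrist view shows the rack at (354,268), the brown bar at (324,141), a jar lid at (362,77), and the pink and teal look-alikes around them.

```bash
python3 -c "
from h import *
import pickle;c=pickle.load(open('w1.pkl','rb'))
crop(c,295,50,415,170,5,'w1a.png'); crop(c,310,215,400,320,5,'w1b.png')"
```

```text
(no output)
```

View pics/w1a.png

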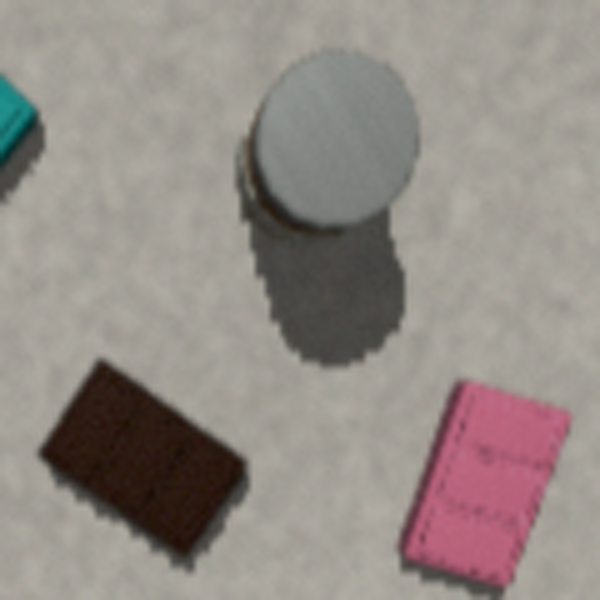

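View pics/w1b.png

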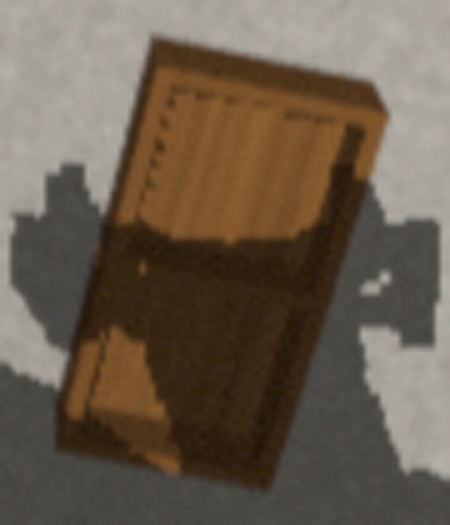

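```bash
cat > fl.py <<'E'
from h import *
from scipy.optimize import least_squares
def rect(x,y,a,w,h,z):
    c=np.array([[-w,-h],[w,-h],[w,h],[-w,h]])/2; r=np.array([[np.cos(a),-np.sin(a)],[np.sin(a),np.cos(a)]])
    return np.c_[c@r.T+[x,y],np.full(4,z)]
def fit(n,w,h,x0,obs):
    "obs: (cam,z,pts)"
    def f(p):
        r=[]
        for c,z,pts in obs:
            q=pj(c,rect(*p,w,h,z))
            for u in pts:
                k=np.argmin(((q-u)**2).sum(1)); r+=list(q[k]-u)
        return r
    b=min((least_squares(f,[x0[0],x0[1],a]) for a in np.arange(0,np.pi,.2)),key=lambda r:r.cost)
    print(n,b.x[:2].round(4),"ang",(np.degrees(b.x[2])%180).round(1),"res px",np.abs(b.fun).max().round(2)); return b.x
E
python3 -c "
from fl import *
import pickle;c=pickle.load(open('w1.pkl','rb'))
fit('bar1',.054,.034,(.45,-.18),[(c,.018,[(315,121.6),(344,142.4),(331.6,161.2),(303,140.4)])])
fit('rack',.076,.146,(.5,-.38),[(c,.026,[(340.4,228.6),(387.6,237.4),(321.4,305),(363.6,312.6)]),(c,0,[(340.6,222.4),(385.2,231)])])
print(bp(c,(362.4,77.6),.07))
"
```

```text
bar1 [ 0.4518 -0.1804] ang 145.6 res px 1.42
rack [ 0.5024 -0.3919] ang 167.9 res px 0.89
[[ 0.49715913 -0.10008832  0.07      ]]
```

```bash
python3 -c "
from h import *
go(.497,-.100,.13,77.5)"
```

```text
from [ 0.4485 -0.2165  0.2867] yaw 90.3 j6 1.12 tilt [-0.     0.001 -1.   ] t 2.5 -> shift [2.326 0.982 3.134] roll units 2.14 deg 12.8
```

Call:
{"api": "move_arm", "payload": {"motion": [[85, [0.8, 0.3, 0.6], 0.6], [85, [1.5, 0.6, 1.4], 1.3], [85, [2.0, 0.85, 2.2], 1.8], [85, [2.33, 0.98, 3.1], 2.1], [85, [2.33, 0.98, 3.1], 2.1], [85, [2.33, 0.98, 3.1], 2.1], [85, [2.33, 0.98, 3.1], 2.1], [85, [2.33, 0.98, 3.1], 2.1], [85, [2.33, 0.98, 3.1], 2.1], [85, [2.33, 0.98, 3.1], 2.1]]}}

```text
clock: 3.5
eef_pos: [0.4976, -0.1014, 0.1326]
tool_rot: [0.779, 0.627, 0.001, 0.001]
ft_force: [-0.1, -0.3, 0.5]
grip_width: 0.0848
```

```bash
python3 -c "
from h import *
go(.497,-.100,.028,77.5)
c=cam('wrist'); save(c,'w2.png'); import pickle; pickle.dump(c,open('w2.pkl','wb')); print(pj(c,[[.497,-.1,.07],[.497,-.1,0]]))"
```

```text
from [ 0.4976 -0.1014  0.1326] yaw 77.6 j6 1.59 tilt [-0.     0.003 -1.   ] t 3.5 -> shift [ 0.026 -0.024  2.092] roll units 0.02 deg 0.1
[[319.77810602 211.50228997]
 [319.98888457 188.65849788]]
```

View pics/w2.png

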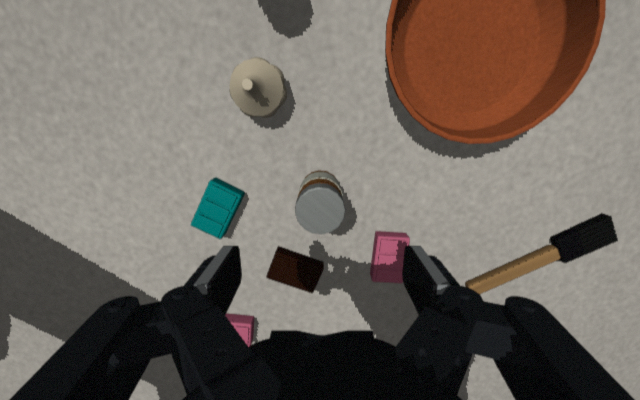

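Call:
{"api": "move_arm", "payload": {"motion": [[85, [0.05, 0, 0.6], 0], [85, [0.07, 0, 1.2], 0], [85, [0.07, 0, 1.7], 0], [85, [0.07, 0, 2.08], 0], [85, [0.07, 0, 2.08], 0], [25, [0.07, 0, 2.08], 0], [25, [0.07, 0, 2.08], 0], [25, [0.07, 0, 2.08], 0], [25, [0.07, 0, 2.08], 0], [25, [0.07, 0, 2.08], 0]]}}

```text
clock: 4.55
eef_pos: [0.499, -0.0975, 0.0289]
tool_rot: [0.779, 0.627, 0.001, 0.001]
ft_force: [-1.0, 0.5, 6.2]
grip_width: 0.0387
```

```bash
python3 -c "
from h import *
print(get_obs()['grip_width'],get_obs()['ft_force'])
go(.4948,-.4256,.16,77.5)"
```

```text
0.03865485174570195 [-0.98735387  0.48012759  6.24233207]
from [ 0.499  -0.0975  0.0289] yaw 77.7 j6 1.59 tilt [ 0.     0.003 -1.   ] t 4.5 -> shift [-6.427  1.329 -2.618] roll units 0.03 deg 0.2
```

Call:
{"api": "move_arm", "payload": {"motion": [[25, [0, 0, -0.4], 0], [25, [-0.2, 0.04, -1.0], 0], [25, [-0.7, 0.14, -1.7], 0], [25, [-1.4, 0.28, -2.2], 0], [25, [-2.2, 0.45, -2.2], 0], [25, [-3.0, 0.62, -2.2], 0], [25, [-3.8, 0.78, -2.2], 0], [25, [-4.5, 0.92, -2.2], 0], [25, [-5.0, 1.03, -2.2], 0], [25, [-5.2, 1.08, -2.2], 0]]}}

```text
clock: 5.55
eef_pos: [0.4943, -0.3653, 0.1371]
tool_rot: [0.78, 0.626, -0.0, 0.0]
ft_force: [-0.0, 0.2, -1.0]
grip_width: 0.039
```

```bash
python3 -c "
from h import *
print(get_obs()['grip_width'],get_obs()['ft_force'])
go(.4948,-.4256,.14,77.5)
c=cam('wrist'); save(c,'w3.png'); import pickle; pickle.dump(c,open('w3.pkl','wb'))"
```

```text
0.03898929178208708 [-0.0266322   0.2457282  -1.00097484]
from [ 0.4943 -0.3653  0.1371] yaw 77.5 j6 1.15 tilt [-0.001  0.    -1.   ] t 5.5 -> shift [-1.174  0.271 -0.057] roll units -0.00 deg -0.0
```

View pics/w3.png

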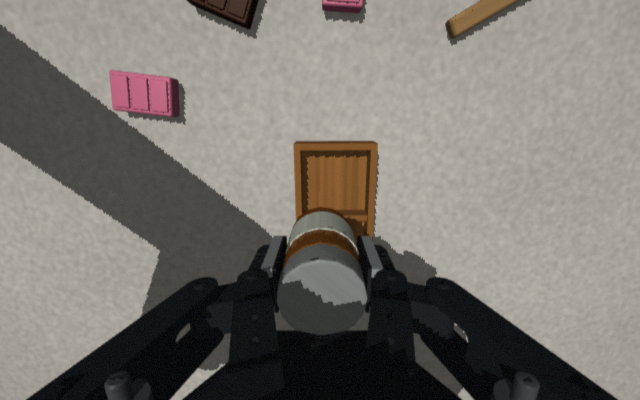

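```bash
python3 -c "
from fl import *
import pickle;c=pickle.load(open('w3.pkl','rb'))
crop(c,280,130,400,240,6,'w3a.png')
a=np.radians(-12.5)
for p in ([.5024,-.392],[.5,-.3865]):
  print(pj(c,rect(*p,a,.076,.146,.026)).round(1).tolist(), pj(c,[[p[0]+.216*.0,p[1],.026]]).round(1))
print(bp(c,[(295,142),(378,142)],.026))
"
```

```text
[[298.1, 284.7], [370.5, 284.6], [378.6, 143.6], [294.1, 143.6]] [[335.3 219.6]]
[[294.6, 280.6], [367.4, 280.6], [375.0, 138.1], [290.0, 138.1]] [[331.7 214.9]]
[[ 0.48225851 -0.31129003  0.026     ]
 [ 0.55495324 -0.32745277  0.026     ]]
```

View pics/w3a.png

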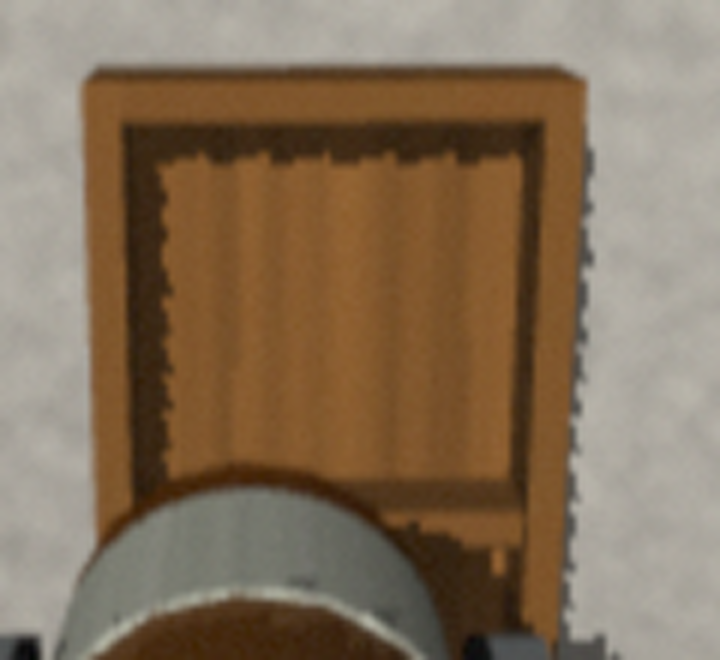

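Call:
{"api": "move_arm", "payload": {"motion": [[25, [-0.3, 0.07, 0], 0], [25, [-0.7, 0.16, 0], 0], [25, [-1.0, 0.24, 0], 0], [25, [-1.18, 0.28, 0.1], 0], [25, [-1.18, 0.28, 0.5], 0], [25, [-1.18, 0.28, 1.0], 0], [25, [-1.18, 0.28, 1.4], 0], [25, [-1.18, 0.28, 1.7], 0], [25, [-1.18, 0.28, 1.85], 0], [25, [-1.18, 0.28, 1.9], 0]]}}

```text
clock: 6.6
eef_pos: [0.4956, -0.422, 0.0411]
tool_rot: [0.779, 0.627, -0.0, -0.001]
ft_force: [-0.5, -0.5, -0.1]
grip_width: 0.0388
```

```bash
python3 -c "
from h import *
print(get_obs()['grip_width'],get_obs()['ft_force'])
go(.4944,-.4262,.0355,77.5)
c=cam('wrist'); save(c,'w4.png'); c=cam('side'); crop(c,260,300,400,400,5,'d4.png')"
```

```text
0.03878710060575916 [-0.47593743 -0.49691719 -0.14790837]
from [ 0.4956 -0.422   0.0411] yaw 77.7 j6 1.08 tilt [ 0.001 -0.002 -1.   ] t 6.6 -> shift [-0.088 -0.004  0.112] roll units 0.04 deg 0.2
```

View pics/w4.png

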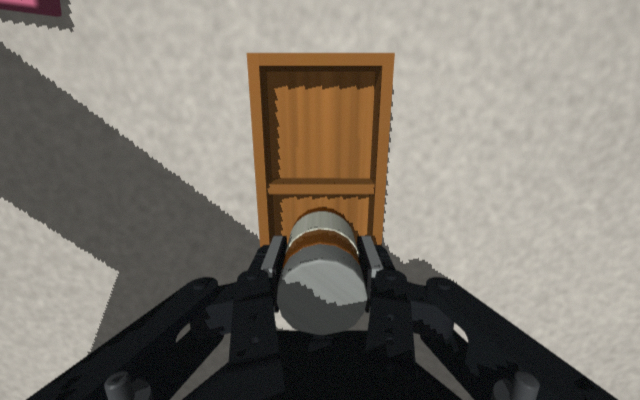

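View pics/d4.png

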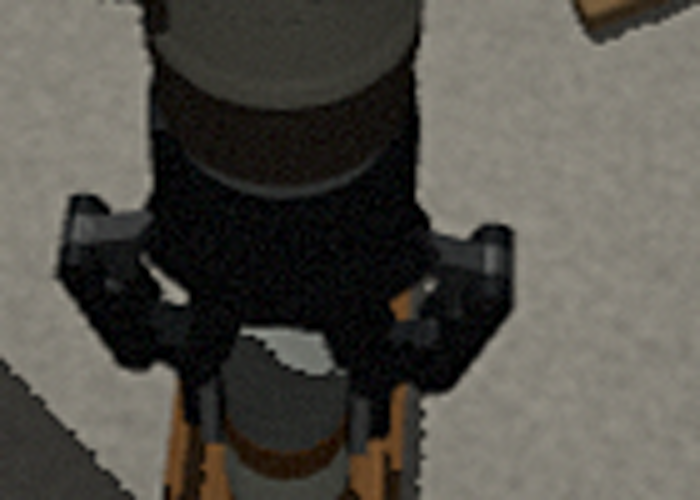

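Call:
{"api": "move_arm", "payload": {"motion": [[25, [-0.06, 0, 0.06], 0], [25, [-0.08, 0, 0.1], 0], [25, [-0.08, 0, 0.115], 0], [25, [-0.08, 0, 0.115], 0], [65, [-0.08, 0, 0.115], 0], [65, [-0.08, 0, 0.115], 0], [65, [-0.08, 0, 0.115], 0], [65, [-0.08, 0, 0.115], 0], [65, [-0.08, 0, -0.4], 0], [65, [-0.08, 0, -1.2], 0]]}}

```text
clock: 7.7
eef_pos: [0.4931, -0.4256, 0.0995]
tool_rot: [0.779, 0.627, -0.001, -0.004]
ft_force: [0.6, -0.2, 0.1]
grip_width: 0.065
```

```bash
python3 -c "
from h import *
print(get_obs()['grip_width'],get_obs()['ft_force'])
go(.45,-.05,.25,77.5)
c=cam('wrist'); save(c,'w5.png')"
```

```text
0.06503942827995216 [ 0.56733958 -0.246965    0.1413934 ]
from [ 0.4931 -0.4256  0.0995] yaw 77.7 j6 1.07 tilt [ 0.004 -0.007 -1.   ] t 7.7 -> shift [ 7.165 -2.467 -2.968] roll units 0.03 deg 0.2
```

View pics/w5.png

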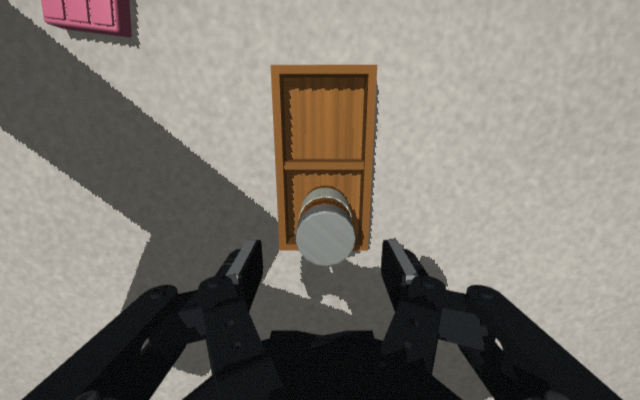

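The first jar stands upright in the far bay, with its lid at (326,233). I'll move on to jar 2.

```bash
python3 -c "
from h import *
go(.48,-.0,.2,77.5)"
```

```text
from [ 0.4972 -0.4291  0.1098] yaw 77.7 j6 1.07 tilt [-0.004  0.007 -1.   ] t 7.8 -> shift [ 8.304 -2.158 -1.85 ] roll units 0.03 deg 0.2
```

Call:
{"api": "move_arm", "payload": {"motion": [[85, [0.2, -0.05, -0.8], 0], [85, [1.0, -0.25, -1.5], 0], [85, [1.9, -0.5, -1.9], 0], [85, [2.9, -0.75, -1.9], 0], [85, [3.9, -1.0, -1.9], 0], [85, [4.9, -1.25, -1.9], 0], [85, [5.9, -1.5, -1.9], 0], [85, [6.9, -1.75, -1.9], 0], [85, [7.7, -2.0, -1.9], 0], [85, [8.3, -2.15, -1.9], 0]]}}

```text
clock: 8.75
eef_pos: [0.4782, 0.0039, 0.1978]
tool_rot: [0.778, 0.628, 0.001, 0.0]
ft_force: [-0.9, -0.9, -0.2]
grip_width: 0.0851
```

```bash
python3 -c "
from h import *
import pickle,time
go(.494,.096,.13,77.5)
c=cam('wrist');c=cam('wrist');go(.494,.096,.13,77.5); save(c,'w6.png');pickle.dump(c,open('w6.pkl','wb'))"
```

```text
from [0.4782 0.0039 0.1978] yaw 77.8 j6 1.79 tilt [ 0.001  0.001 -1.   ] t 8.8 -> shift [ 1.867 -0.083  1.356] roll units 0.04 deg 0.3
from [0.4785 0.005  0.1977] yaw 78.0 j6 1.79 tilt [ 0.001  0.001 -1.   ] t 8.8 -> shift [ 1.844 -0.076  1.357] roll units 0.09 deg 0.5
```

View pics/w6.png

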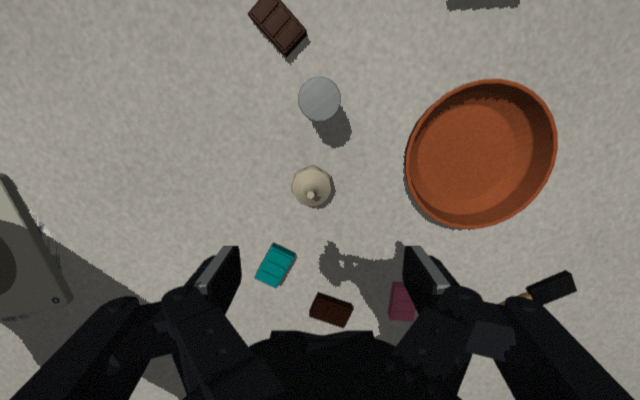

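```bash
python3 -c "
from fl import *
import pickle
c=pickle.load(open('w6.pkl','rb'))
crop(c,240,0,360,120,5,'w6a.png'); crop(c,390,60,580,250,3,'w6b.png')
print('jar',bp(c,(320,98.5),.07)); print('garlic',bp(c,(311.5,186),.017))
"
```

```text
jar [[0.49542976 0.09448358 0.07      ]]
garlic [[0.46515435 0.00300247 0.017     ]]
```

View pics/w6a.png

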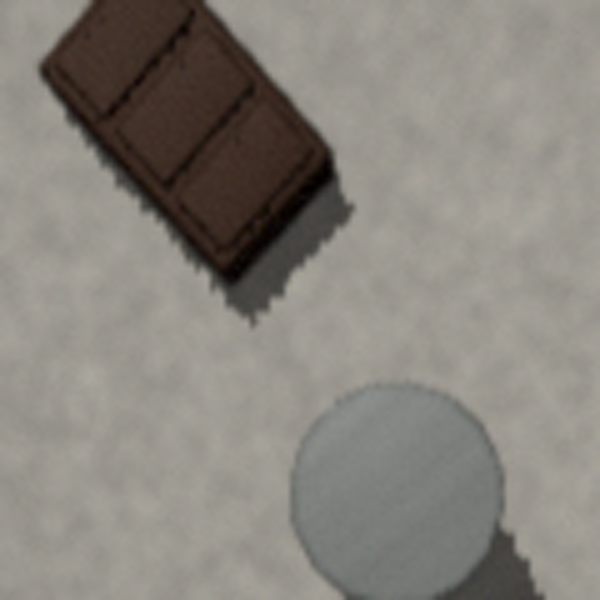

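View pics/w6b.png

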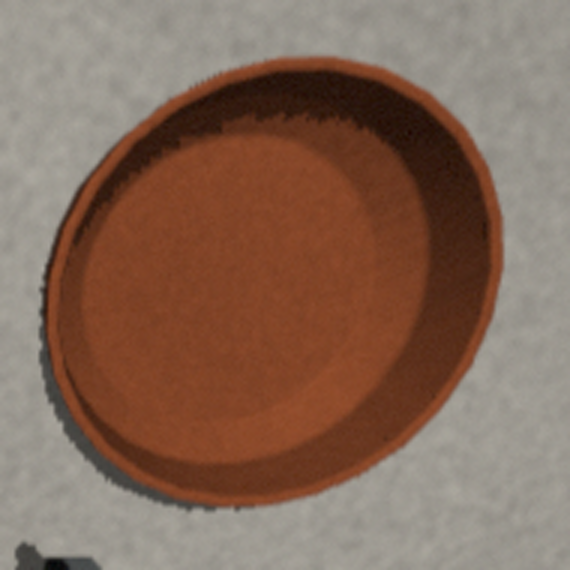

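```bash
python3 -c "
from fl import *
import pickle
c=pickle.load(open('w6.pkl','rb'))
uv=np.array([(47,270),(503,235),(310,57),(225,505),(440,410),(100,165)])/3+[390,60]
P=bp(c,uv,.04); print(P.round(3)[:,:2].tolist())
r=least_squares(lambda p:np.hypot(P[:,0]-p[0],P[:,1]-p[1])-p[2],[.65,0,.08]); print(r.x,r.fun.round(4))
go(.495,.096,.028,77.5)
"
```

```text
[[0.575, 0.026], [0.734, 0.005], [0.669, 0.078], [0.631, -0.078], [0.712, -0.056], [0.597, 0.058]]
[ 0.65230701 -0.00076397  0.08125501] [ 0.001   0.0003 -0.0006 -0.0009  0.0005 -0.0004]
from [0.4785 0.005  0.1977] yaw 78.0 j6 1.79 tilt [ 0.001  0.001 -1.   ] t 8.8 -> shift [ 1.845 -0.058  3.397] roll units 0.09 deg 0.5
```

Call:
{"api": "move_arm", "payload": {"motion": [[85, [0.6, 0, 0.2], 0], [85, [1.3, 0, 0.5], 0], [85, [1.8, -0.05, 1.0], 0], [85, [1.85, -0.06, 1.8], 0], [85, [1.85, -0.06, 2.6], 0], [85, [1.85, -0.06, 3.2], 0], [85, [1.85, -0.06, 3.39], 0], [85, [1.85, -0.06, 3.39], 0], [85, [1.85, -0.06, 3.39], 0], [25, [1.85, -0.06, 3.39], 0]]}}

```text
clock: 9.85
eef_pos: [0.4976, 0.0921, 0.0298]
tool_rot: [0.779, 0.627, 0.002, 0.001]
ft_force: [0.3, 0.9, 0.1]
grip_width: 0.0731
```

```bash
python3 -c "
from h import *
print(get_obs()['grip_width'],get_obs()['ft_force'])
go(.495,.096,.028,77.5)
c=cam('wrist'); save(c,'w7.png')"
```

```text
0.0731290147054526 [0.32603503 0.91802784 0.13480631]
from [0.4976 0.0921 0.0298] yaw 77.6 j6 1.97 tilt [ 0.002  0.004 -1.   ] t 9.8 -> shift [ 0.065 -0.067  0.035] roll units 0.02 deg 0.1
```

View pics/w7.png

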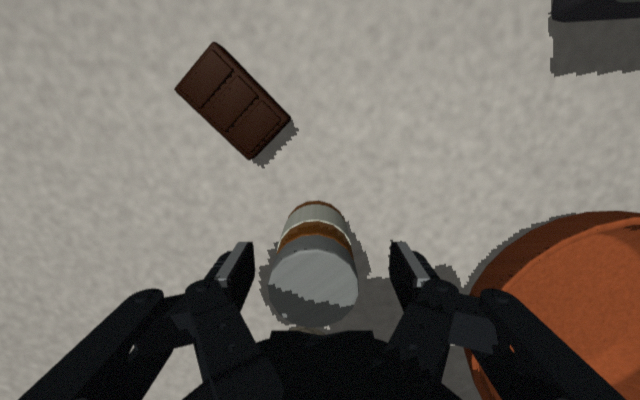

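Call:
{"api": "move_arm", "payload": {"motion": [[40, [0.02, -0.06, 0.0], 0], [25, [0.02, -0.06, 0.0], 0], [25, [0.02, -0.06, 0], 0], [25, [0.02, -0.06, 0], 0], [25, [0.02, -0.06, 0], 0], [25, [0.02, -0.06, -0.3], 0], [25, [0.0, -0.06, -0.9], 0], [25, [0.0, -0.06, -1.6], 0], [25, [0, -0.06, -2.2], 0], [25, [0.0, -0.06, -2.6], 0]]}}

```text
clock: 10.9
eef_pos: [0.4935, 0.0929, 0.1602]
tool_rot: [0.779, 0.627, 0.001, 0.001]
ft_force: [0.7, -0.6, 0.3]
grip_width: 0.0389
```

```bash
python3 -c "
from h import *
print(get_obs()['grip_width'],get_obs()['ft_force'])
go(.5096,-.3578,.15,77.5)
c=cam('wrist'); save(c,'w8.png')"
```

```text
0.03890505307551246 [ 0.68416253 -0.60285769  0.25203423]
from [0.4935 0.0929 0.1602] yaw 77.7 j6 1.97 tilt [ 0.001  0.003 -1.   ] t 10.9 -> shift [-8.738  2.24   0.201] roll units 0.03 deg 0.2
```

View pics/w8.png

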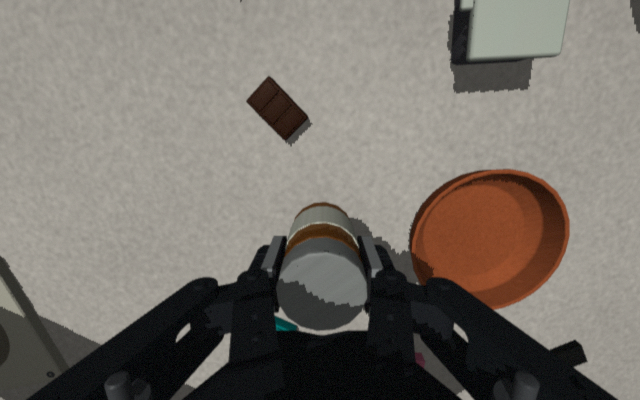

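Call:
{"api": "move_arm", "payload": {"motion": [[25, [-0.3, 0.08, 0], 0], [25, [-1.0, 0.26, 0], 0], [25, [-1.9, 0.5, 0], 0], [25, [-2.8, 0.72, 0], 0], [25, [-3.7, 0.95, 0], 0], [25, [-4.6, 1.18, 0], 0], [25, [-5.5, 1.41, 0], 0], [25, [-6.4, 1.64, 0], 0], [25, [-7.2, 1.85, 0], 0], [25, [-7.7, 1.97, 0], 0]]}}

```text
clock: 11.95
eef_pos: [0.5059, -0.3074, 0.1567]
tool_rot: [0.78, 0.626, -0.0, -0.0]
ft_force: [0.5, 0.6, -0.8]
grip_width: 0.0386
```

```bash
python3 -c "
from h import *
cam('wrist');c=cam('wrist'); save(c,'w9.png')
print(get_obs()['grip_width'],get_obs()['ft_force'])
go(.5096,-.3578,.036,77.5)
"
```

```text
0.03872912358377446 [-0.14615243  0.33261079 -0.8227767 ]
from [ 0.5059 -0.3079  0.1564] yaw 77.4 j6 1.24 tilt [-0.001 -0.001 -1.   ] t 12.1 -> shift [-0.956  0.292  2.409] roll units -0.02 deg -0.1
```

View pics/w9.png

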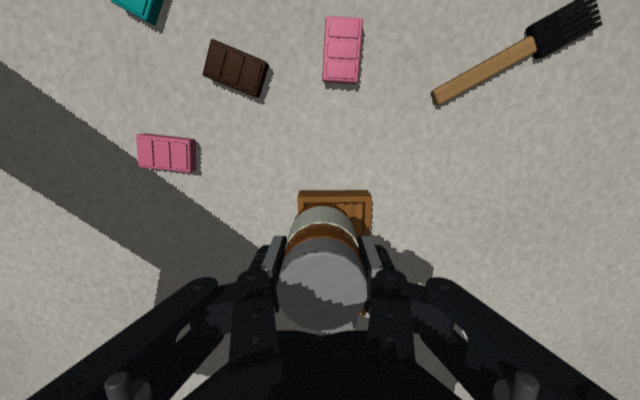

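Call:
{"api": "move_arm", "payload": {"motion": [[25, [-0.3, 0.1, 0], 0], [25, [-0.7, 0.2, 0.1], 0], [25, [-0.95, 0.29, 0.3], 0], [25, [-0.95, 0.29, 0.7], 0], [25, [-0.95, 0.29, 1.2], 0], [25, [-0.95, 0.29, 1.6], 0], [25, [-0.95, 0.29, 1.8], 0], [25, [-0.95, 0.29, 1.8], 0], [25, [-0.95, 0.29, 1.8], 0], [25, [-0.95, 0.29, 1.8], 0]]}}

```text
clock: 13.05
eef_pos: [0.5116, -0.3545, 0.0692]
tool_rot: [0.779, 0.627, 0.0, 0.001]
ft_force: [0.3, -0.1, -0.4]
grip_width: 0.0392
```

```bash
python3 -c "
from h import *
c=cam('wrist'); save(c,'w10.png');d=cam('side'); crop(d,260,260,400,400,4,'d10.png')
print(get_obs()['grip_width'],get_obs()['ft_force'])
go(.5096,-.3578,.036,77.5)
"
```

```text
0.03881990355660745 [-0.36190493  0.16455482 -0.61155483]
from [ 0.5115 -0.3545  0.0692] yaw 77.7 j6 1.18 tilt [-0.001  0.002 -1.   ] t 13.2 -> shift [-0.072 -0.024  0.664] roll units 0.03 deg 0.2
```

View pics/w10.png

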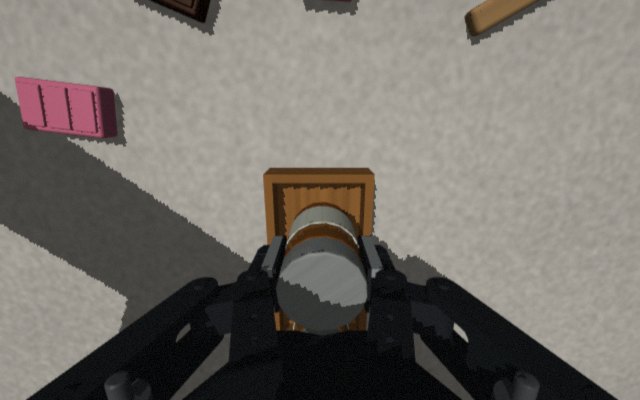

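View pics/d10.png

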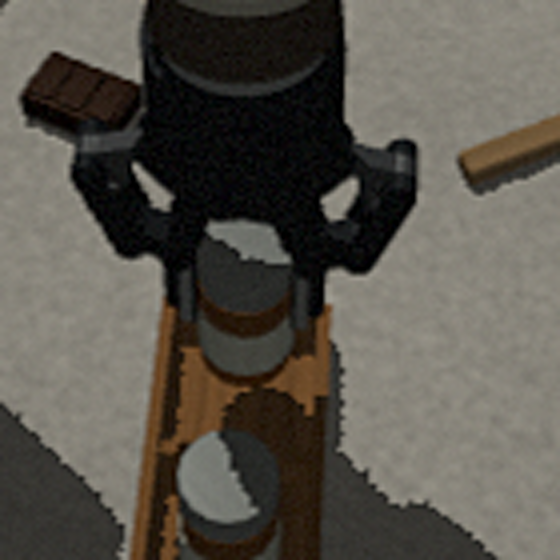

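Call:
{"api": "move_arm", "payload": {"motion": [[25, [-0.05, 0, 0.25], 0], [25, [-0.07, 0, 0.45], 0], [25, [-0.07, 0, 0.58], 0], [25, [-0.07, 0, 0.65], 0], [25, [-0.07, 0, 0.66], 0], [65, [-0.07, 0, 0.66], 0], [65, [-0.07, 0, 0.66], 0], [65, [-0.07, 0, 0.66], 0], [65, [-0.07, 0, 0.66], 0], [65, [-0.07, 0, 0.3], 0]]}}

```text
clock: 14.15
eef_pos: [0.508, -0.356, 0.0501]
tool_rot: [0.779, 0.627, -0.001, -0.003]
ft_force: [0.1, -0.2, -0.9]
grip_width: 0.065
```

Call:
{"api": "move_arm", "payload": {"motion": [[65, [0, 0, -0.5], 0], [65, [0, 0, -1.2], 0], [65, [0, 0, -2.0], 0], [85, [0, 0, -2.6], 0], [85, [0, 0, -2.8], 0], [85, [0, 0, -2.8], 0], [85, [0, 0, -2.8], 0], [85, [0, 0, -2.8], 0], [85, [0, 0, -2.8], 0], [85, [0, 0, -2.8], 0]]}}

```text
clock: 15.15
eef_pos: [0.5094, -0.357, 0.1914]
tool_rot: [0.779, 0.627, -0.0, -0.001]
ft_force: [-0.9, 1.2, 0.1]
grip_width: 0.085
```

```bash
python3 -c "
from h import *
c=cam('wrist'); save(c,'w11.png')
go(.452,-.1804,.12,145.6-90)
go(.452,-.1804,.12,145.6)
"
```

```text
from [ 0.5095 -0.3571  0.1918] yaw 77.7 j6 1.17 tilt [ 0.001 -0.002 -1.   ] t 15.2 -> shift [ 3.206 -1.877  1.44 ] roll units 3.68 deg 22.1
from [ 0.5095 -0.3571  0.1918] yaw 77.7 j6 1.17 tilt [ 0.001 -0.002 -1.   ] t 15.2 -> shift [ 3.206 -1.877  1.44 ] roll units -11.32 deg -67.9
```

View pics/w11.png

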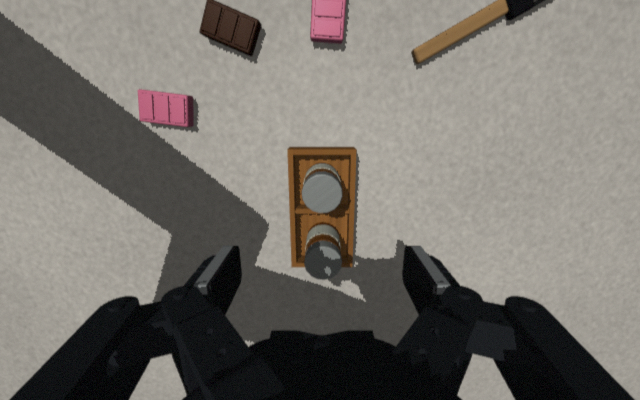

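Both jars are upright, one per bay, with lids at (322,193) and (323,262). Next is bar 1, the brown one at (231,27). The look-alikes near it are pink at (328,18) and (165,108).

Call:
{"api": "move_arm", "payload": {"motion": [[85, [0.4, -0.2, 0], -1.3], [85, [1.0, -0.6, 0.1], -2.7], [85, [1.7, -1.0, 0.3], -4.1], [85, [2.4, -1.4, 0.6], -5.5], [85, [3.0, -1.7, 0.9], -6.9], [60, [3.2, -1.88, 1.2], -8.3], [60, [3.2, -1.88, 1.44], -9.7], [60, [3.2, -1.88, 1.44], -11], [60, [3.2, -1.88, 1.44], -11.3], [60, [3.2, -1.88, 1.44], -11.3]]}}

```text
clock: 16.2
eef_pos: [0.4521, -0.1809, 0.1206]
tool_rot: [0.297, 0.955, -0.0, -0.0]
ft_force: [-0.3, -0.4, 0.1]
grip_width: 0.0602
```

```bash
python3 -c "
from h import *
import pickle
cam('wrist');c=cam('wrist'); save(c,'w12.png');pickle.dump(c,open('w12.pkl','wb'))
go(.452,-.1804,.004,145.6)
crop(c,240,170,400,290,5,'w12a.png')
"
```

```text
from [ 0.4523 -0.181   0.1208] yaw 145.4 j6 0.22 tilt [-0. -0. -1.] t 16.3 -> shift [0.012 0.007 2.336] roll units -0.03 deg -0.2
```

View pics/w12.png

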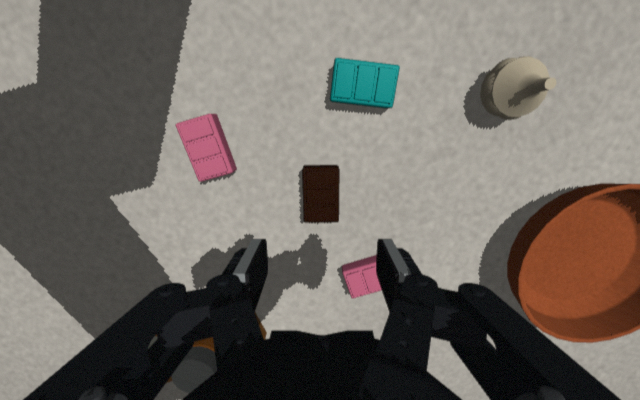

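View pics/w12a.png

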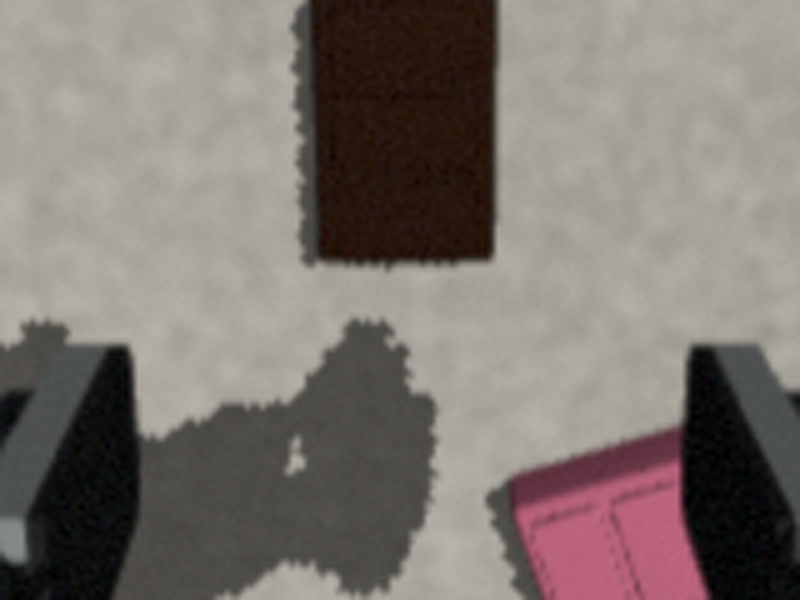

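```bash
python3 -c "
from h import *
import pickle
c=pickle.load(open('w12.pkl','rb'))
t=np.array([.4523,-.181]);a=np.radians(145.4);X=np.array([np.cos(a),np.sin(a)]);Y=np.array([np.sin(a),-np.cos(a)])
print(pj(c,[[*t,.018]]))
for s in (-1,1):
  P=[[*(t+X*u+Y*s*v),z] for u in(-.011,.011) for v in (.030,.047) for z in (.018,)]
  print(pj(c,P).round())
print('bar centre',bp(c,(321,194),.018), 'long', bp(c,[(321,166),(321,222)],.018))
"
```

```text
[[320.91798056 197.75909705]]
[[289. 209.]
 [270. 209.]
 [288. 186.]
 [269. 186.]]
[[353. 209.]
 [371. 209.]
 [354. 186.]
 [373. 186.]]
bar centre [[ 0.44938521 -0.17889498  0.018     ]] long [[ 0.42808537 -0.16418265  0.018     ]
 [ 0.47200757 -0.19452081  0.018     ]]
```

Call:
{"api": "move_arm", "payload": {"motion": [[60, [0.07, 0, 0.5], 0], [60, [0.07, 0, 1.1], 0], [60, [0.07, 0, 1.6], 0], [60, [0.07, 0, 2.0], 0], [60, [0.07, 0, 2.2], 0], [60, [0.07, 0, 2.32], 0], [60, [0.07, 0, 2.32], 0], [22, [0.07, 0, 2.32], 0], [22, [0.07, 0, 2.32], 0], [22, [0.07, 0, 2.32], 0]]}}

```text
clock: 17.3
eef_pos: [0.4504, -0.1794, 0.0062]
tool_rot: [0.297, 0.955, -0.0, 0.001]
ft_force: [-0.7, -0.4, 6.2]
grip_width: 0.0323
```

Call:
{"api": "move_arm", "payload": {"motion": [[22, [0, 0, 0], 0], [22, [0, 0, 0], 0], [22, [0, 0, 0], 0], [22, [0, 0, -0.2], 0], [22, [0, 0, -0.7], 0], [22, [0, 0, -1.4], 0], [22, [0, 0, -2.0], 0], [22, [0, 0, -2.5], 0], [22, [0, 0, -2.8], 0], [22, [0, 0, -2.8], 0]]}}

```text
clock: 18.3
eef_pos: [0.4511, -0.1796, 0.1478]
tool_rot: [0.297, 0.955, -0.0, 0.003]
ft_force: [0.4, 0.3, -1.9]
grip_width: 0.0323
```

```bash
python3 -c "
from h import *
print(get_obs()['grip_width'],get_obs()['ft_force'])
c=cam('wrist'); save(c,'w13.png')
go(.40,.28,.2,105)
"
```

```text
0.032278044860905256 [ 0.43560027  0.26417371 -1.91268872]
from [ 0.4501 -0.1792  0.1461] yaw 145.5 j6 0.22 tilt [-0.003  0.001 -1.   ] t 18.4 -> shift [ 6.03   6.998 -1.091] roll units 6.74 deg 40.5
```

View pics/w13.png

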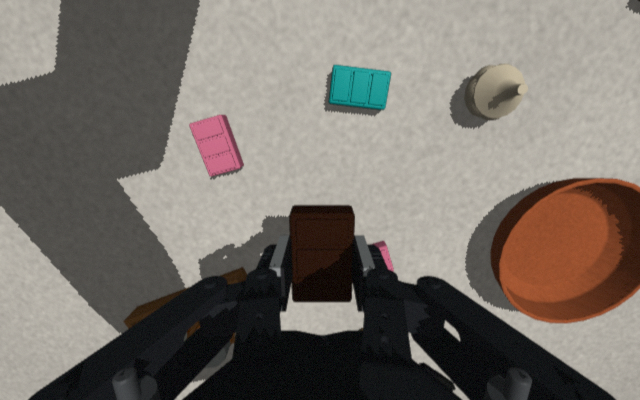

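```bash
python3 -c "
from h import *
go(.5,.24,.2,105)
"
```

```text
from [ 0.4501 -0.1792  0.1461] yaw 145.5 j6 0.22 tilt [-0.003  0.001 -1.   ] t 18.4 -> shift [ 3.929  7.474 -1.084] roll units 6.74 deg 40.5
```

Call:
{"api": "move_arm", "payload": {"motion": [[22, [0.2, 0.3, -0.4], 0.3], [22, [0.6, 1.0, -1.0], 1.0], [22, [1.0, 1.8, -1.1], 1.8], [22, [1.4, 2.6, -1.1], 2.6], [22, [1.8, 3.4, -1.1], 3.4], [22, [2.2, 4.2, -1.1], 4.2], [22, [2.6, 5.0, -1.1], 5.0], [22, [3.1, 5.9, -1.1], 5.8], [22, [3.6, 6.8, -1.1], 6.5], [22, [3.9, 7.4, -1.1], 6.7]]}}

```text
clock: 19.35
eef_pos: [0.4975, 0.239, 0.198]
tool_rot: [0.607, 0.795, -0.001, -0.001]
ft_force: [0.9, 0.0, -0.4]
grip_width: 0.032
```

```bash
python3 -c "
from h import *
import pickle
cam('wrist');cam('wrist');c=cam('wrist'); save(c,'w14.png');pickle.dump(c,open('w14.pkl','wb'))
go(.5,.24,.2,105)
"
```

```text
from [0.4975 0.2382 0.1976] yaw 105.5 j6 1.75 tilt [-0.001 -0.003 -1.   ] t 19.5 -> shift [ 0.021  0.058 -0.048] roll units 0.08 deg 0.5
```

View pics/w14.png

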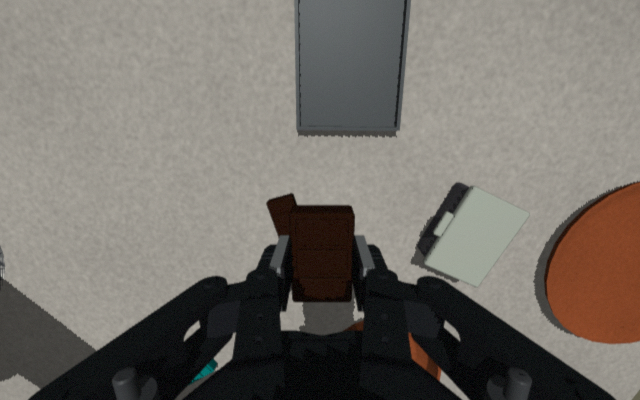

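```bash
python3 -c "
from fl import *
import pickle
c=pickle.load(open('w14.pkl','rb'))
crop(c,285,0,415,145,4,'w14a.png')
for p in ([.4916,.3786],[.4907,.3713]): print(pj(c,rect(*p,np.radians(15),.118,.158,.014)).round(1).tolist(),pj(c,rect(*p,np.radians(15),.118,.158,.0)).round(1).tolist())
"
```

```text
[[296.2, 130.6], [399.6, 131.7], [414.2, -34.0], [293.6, -35.3]] [[297.3, 130.0], [396.4, 131.0], [409.8, -27.0], [295.0, -28.2]]
[[293.9, 136.7], [396.6, 137.8], [410.7, -25.7], [290.9, -27.0]] [[295.0, 135.8], [393.6, 136.9], [406.5, -19.1], [292.4, -20.4]]
```

View pics/w14a.png

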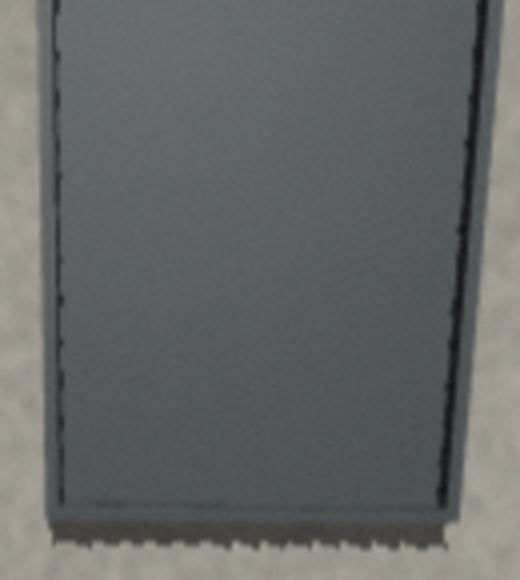

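```bash
python3 -c "
from h import *
go(.4822,.4152,.0105,104.9)
"
```

```text
from [0.4975 0.2382 0.1976] yaw 105.5 j6 1.75 tilt [-0.001 -0.003 -1.   ] t 19.5 -> shift [3.495 0.664 3.737] roll units 0.10 deg 0.6
```

Call:
{"api": "move_arm", "payload": {"motion": [[22, [0.3, 0.06, 0.1], 0.1], [22, [0.9, 0.17, 0.3], 0.1], [22, [1.7, 0.32, 0.6], 0.1], [22, [2.5, 0.47, 1.0], 0.1], [22, [3.2, 0.6, 1.5], 0.1], [22, [3.5, 0.66, 2.1], 0.1], [22, [3.5, 0.66, 2.6], 0.1], [22, [3.5, 0.66, 3.0], 0.1], [22, [3.5, 0.66, 3.2], 0.1], [22, [3.5, 0.66, 3.3], 0.1]]}}

```text
clock: 20.5
eef_pos: [0.4837, 0.4119, 0.033]
tool_rot: [0.612, 0.791, -0.002, -0.0]
ft_force: [-1.3, 1.0, -0.8]
grip_width: 0.0325
```

```bash
python3 -c "
from h import *
cam('wrist');c=cam('wrist'); save(c,'w15.png')
go(.4822,.4152,.0105,104.9); print(get_obs()['ft_force'])
"
```

```text
from [0.4845 0.4129 0.0344] yaw 104.6 j6 2.02 tilt [-0.001 -0.001 -1.   ] t 20.6 -> shift [ 0.057 -0.031  0.478] roll units -0.05 deg -0.3
[ 1.32152277 -0.43106502  0.21997252]
```

View pics/w15.png

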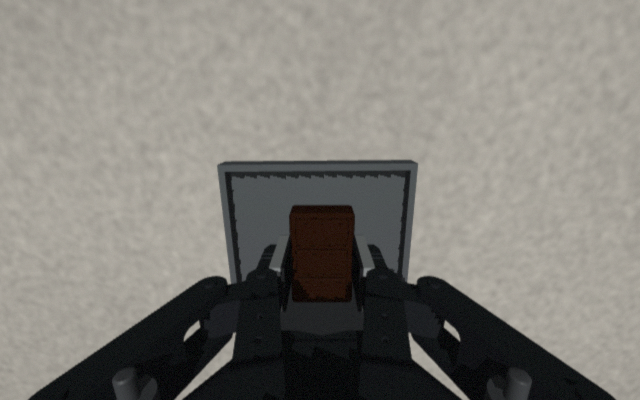

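Call:
{"api": "move_arm", "payload": {"motion": [[22, [0.05, 0, 0.2], 0], [22, [0.05, 0, 0.35], 0], [22, [0.05, 0, 0.43], 0], [22, [0.05, 0, 0.47], 0], [22, [0.05, 0, 0.48], 0], [52, [0.05, 0, 0.48], 0], [52, [0.05, 0, 0.48], 0], [52, [0.05, 0, 0.48], 0], [52, [0.05, 0, 0.48], 0], [52, [0.05, 0, 0.3], 0]]}}

```text
clock: 21.6
eef_pos: [0.4828, 0.4155, 0.0189]
tool_rot: [0.611, 0.792, -0.001, -0.0]
ft_force: [-1.3, -0.6, 0.1]
grip_width: 0.052
```

Call:
{"api": "move_arm", "payload": {"motion": [[52, [0, 0, -0.4], 0], [52, [0, 0, -1.0], 0], [52, [0, 0, -1.8], 0], [52, [0, 0, -2.5], 0], [85, [-0.4, 0, -3.0], 0], [85, [-1.0, 0, -3.2], 0], [85, [-1.7, 0, -3.2], 0], [85, [-2.4, 0, -3.2], 0], [85, [-3.0, 0, -3.2], 0], [85, [-3.4, 0, -3.2], 0]]}}

```text
clock: 22.6
eef_pos: [0.5272, 0.2497, 0.1809]
tool_rot: [0.612, 0.791, 0.0, 0.0]
ft_force: [-0.3, 0.3, -1.0]
grip_width: 0.0849
```

```bash
python3 -c "
from h import *
import pickle
cam('wrist');cam('wrist');c=cam('wrist'); save(c,'w16.png');pickle.dump(c,open('w16.pkl','wb'))
go(.47,.18,.12,130); print(get_obs()['ft_force'])
"
```

```text
from [0.5272 0.2508 0.1808] yaw 104.5 j6 1.76 tilt [ 0.001  0.001 -1.   ] t 22.8 -> shift [-1.084 -1.463  1.213] roll units -4.25 deg -25.5
[0.48587567 0.47028392 0.08430357]
```

View pics/w16.png

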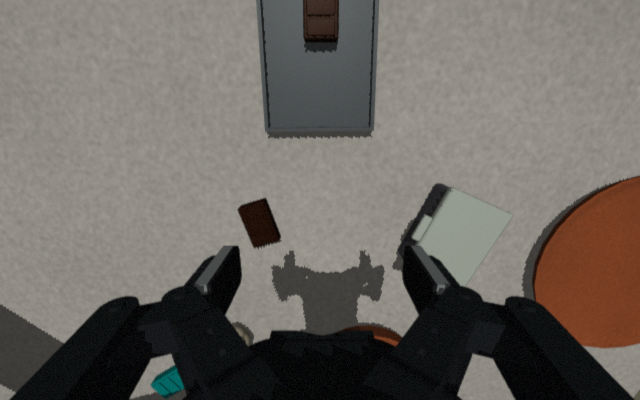

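Bar 1 lies flat in the far half of the tray at (321,20). Bar 2 is at (259,222), and I'll measure it now.

```bash
python3 -c "
from h import *
import pickle
c=pickle.load(open('w16.pkl','rb')); crop(c,225,185,295,260,8,'w16a.png')
"
```

```text
(no output)
```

View pics/w16a.png

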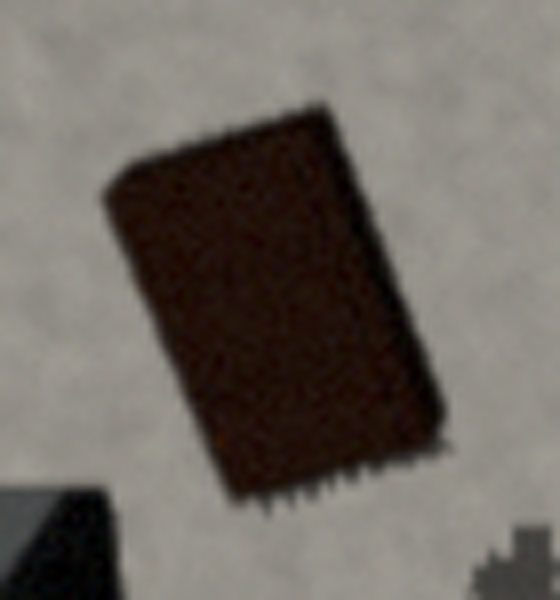

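```bash
python3 -c "
from fl import *
import pickle
c=pickle.load(open('w16.pkl','rb'))
p=fit('bar2',.054,.034,(.47,.18),[(c,.018,[(238.1,209.75),(254,247.5),(263.7,201.5),(278.1,241.2)])])
go(p[0],p[1],.12,np.degrees(p[2])%180)
"
```

```text
bar2 [0.4691 0.1806] ang 121.1 res px 1.63
from [0.5272 0.2508 0.1808] yaw 104.5 j6 1.76 tilt [ 0.001  0.001 -1.   ] t 22.8 -> shift [-1.068 -1.478  1.213] roll units -2.76 deg -16.6
```

Call:
{"api": "move_arm", "payload": {"motion": [[60, [-0.3, -0.4, 0.1], -0.5], [60, [-0.7, -0.9, 0.4], -1.3], [60, [-1.0, -1.3, 0.8], -2.2], [60, [-1.07, -1.48, 1.1], -2.8], [60, [-1.07, -1.48, 1.2], -2.8], [60, [-1.07, -1.48, 1.2], -2.8], [60, [-1.07, -1.48, 1.2], -2.8], [60, [-1.07, -1.48, 1.2], -2.8], [60, [-1.07, -1.48, 1.2], -2.8], [60, [-1.07, -1.48, 1.2], -2.8]]}}

```text
clock: 23.75
eef_pos: [0.4692, 0.1817, 0.1202]
tool_rot: [0.489, 0.872, 0.0, 0.0]
ft_force: [-0.7, -0.6, -0.1]
grip_width: 0.0599
```

```bash
python3 -c "
from fl import *
import pickle
cam('wrist');c=cam('wrist'); save(c,'w17.png');pickle.dump(c,open('w17.pkl','wb'))
go(.4691,.1806,.005,121.1); print(pj(c,[.4691,.1806,.018]),pj(c,rect(.4691,.1806,np.radians(121.1),.054,.034,.018)))
crop(c,260,150,380,240,6,'w17a.png')
"
```

```text
from [0.4689 0.1815 0.12  ] yaw 121.5 j6 1.39 tilt [-0.  0. -1.] t 23.9 -> shift [-0.017 -0.006  2.299] roll units 0.06 deg 0.4
[[320.42208545 199.02280621]] [[338.24479861 226.41086441]
 [339.65239073 170.12471033]
 [301.47493319 169.90682909]
 [302.32125106 226.22360412]]
```

View pics/w17a.png

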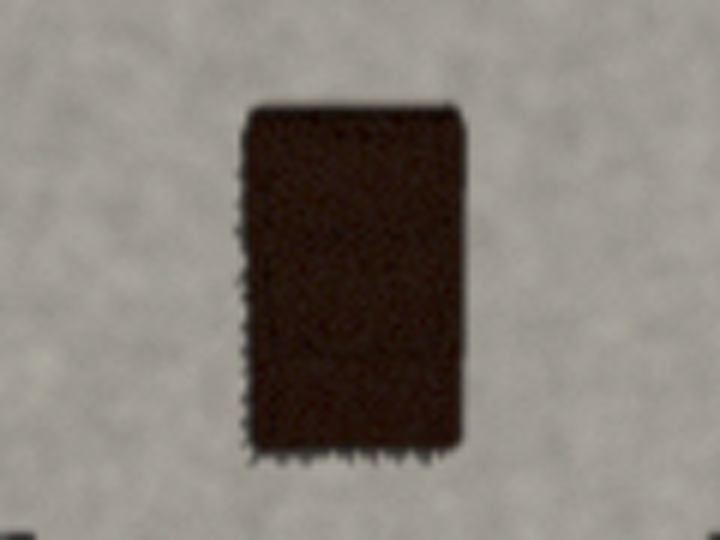

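Call:
{"api": "move_arm", "payload": {"motion": [[60, [0.03, -0.02, 0.5], 0], [60, [0.03, -0.02, 1.1], 0], [60, [0.03, -0.02, 1.6], 0], [60, [0.03, -0.02, 2.0], 0], [60, [0.03, -0.02, 2.2], 0], [60, [0.03, -0.02, 2.3], 0], [60, [0.03, -0.02, 2.3], 0], [22, [0.03, -0.02, 2.3], 0], [22, [0.03, -0.02, 2.3], 0], [22, [0.03, -0.02, 2.3], 0]]}}

```text
clock: 24.85
eef_pos: [0.4682, 0.1825, 0.0062]
tool_rot: [0.489, 0.872, 0.001, 0.001]
ft_force: [-1.0, 0.2, 4.4]
grip_width: 0.0323
```

Call:
{"api": "move_arm", "payload": {"motion": [[22, [0, 0, 0], 0], [22, [0, 0, 0], 0], [22, [0, 0, 0], 0], [22, [0, 0, -0.2], 0], [22, [0, 0, -0.7], 0], [22, [0, 0, -1.2], 0.5], [22, [0, 0, -1.7], 1.2], [22, [0, 0, -2.0], 2.0], [22, [0, 0, -2.1], 2.7], [22, [0, 0, -2.1], 2.7]]}}

```text
clock: 25.85
eef_pos: [0.4678, 0.1824, 0.1115]
tool_rot: [0.607, 0.795, 0.001, 0.001]
ft_force: [0.2, -0.0, -0.7]
grip_width: 0.032
```

```bash
python3 -c "
from h import *
print(get_obs()['grip_width'],get_obs()['ft_force'])
cam('wrist');c=cam('wrist'); save(c,'w18.png')
go(.5018,.3418,.0105,104.9)
"
```

```text
0.031955388999834744 [ 0.16277873 -0.027245   -0.65099078]
from [0.4668 0.182  0.1099] yaw 105.3 j6 1.67 tilt [ 0. -0. -1.] t 25.9 -> shift [2.897 1.521 1.988] roll units 0.07 deg 0.4
```

View pics/w18.png

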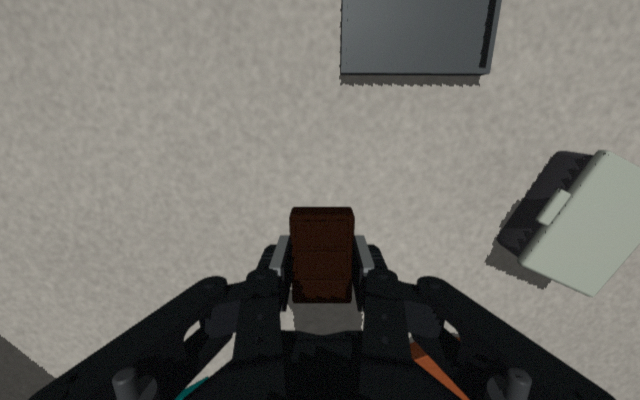

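Call:
{"api": "move_arm", "payload": {"motion": [[22, [0.3, 0.16, 0], 0.07], [22, [0.9, 0.47, 0], 0.07], [22, [1.6, 0.84, 0], 0.07], [22, [2.3, 1.2, 0.1], 0.07], [22, [2.8, 1.47, 0.3], 0.07], [22, [2.9, 1.52, 0.7], 0.07], [22, [2.9, 1.52, 1.1], 0.07], [22, [2.9, 1.52, 1.4], 0.07], [22, [2.9, 1.52, 1.55], 0.07], [22, [2.9, 1.52, 1.6], 0.07]]}}

```text
clock: 26.95
eef_pos: [0.5011, 0.3412, 0.0281]
tool_rot: [0.61, 0.793, -0.002, -0.001]
ft_force: [0.7, 0.5, -1.1]
grip_width: 0.0324
```

```bash
python3 -c "
from h import *
cam('wrist');c=cam('wrist'); save(c,'w19.png')
go(.5018,.3418,.0105,104.9); print(get_obs()['ft_force'])
"
```

```text
from [0.5021 0.3418 0.0295] yaw 104.8 j6 1.91 tilt [-0.    -0.001 -1.   ] t 27.1 -> shift [ 0.002 -0.006  0.381] roll units -0.01 deg -0.1
[-0.01456379 -0.14577093 -0.81198594]
```

View pics/w19.png

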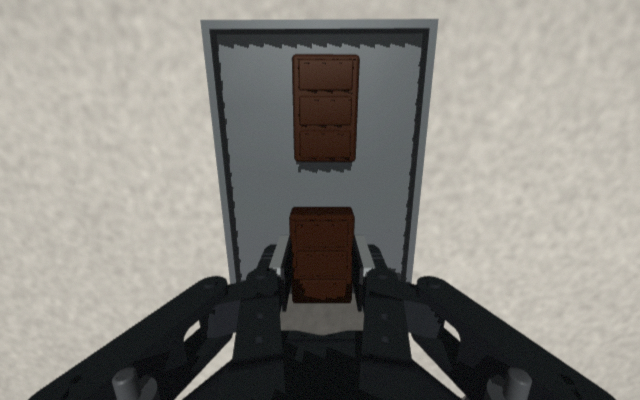

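Call:
{"api": "move_arm", "payload": {"motion": [[22, [0, 0, 0.15], 0], [22, [0, 0, 0.27], 0], [22, [0, 0, 0.35], 0], [22, [0, 0, 0.38], 0], [22, [0, 0, 0.38], 0], [52, [0, 0, 0.38], 0], [52, [0, 0, 0.38], 0], [52, [0, 0, 0.38], 0], [52, [0, 0, 0.38], 0], [52, [0, 0, 0.2], 0]]}}

```text
clock: 28.05
eef_pos: [0.5012, 0.3413, 0.0189]
tool_rot: [0.61, 0.792, -0.001, -0.0]
ft_force: [-0.1, 1.0, -0.0]
grip_width: 0.052
```

Call:
{"api": "move_arm", "payload": {"motion": [[52, [0, 0, -0.4], 0], [52, [0, 0, -1.0], 0], [52, [0, 0, -1.8], 0], [52, [0, 0, -2.5], 0], [85, [-0.4, 0, -2.9], 0], [85, [-1.0, 0, -3.0], 0], [85, [-1.8, 0, -3.0], 0], [85, [-2.6, 0, -3.0], 0], [85, [-3.2, 0, -3.0], 0], [85, [-3.4, 0, -3.0], 0]]}}

```text
clock: 29.05
eef_pos: [0.5464, 0.1749, 0.1708]
tool_rot: [0.611, 0.791, 0.0, 0.001]
ft_force: [-0.6, 1.0, 0.2]
grip_width: 0.085
```

```bash
python3 -c "
from h import *
cam('wrist');cam('wrist');c=cam('wrist'); save(c,'w20.png')
go(.4652,.003,.12,105); print(get_obs()['ft_force'])
"
```

```text
from [0.5459 0.1777 0.1703] yaw 104.8 j6 1.63 tilt [ 0.001  0.001 -1.   ] t 29.2 -> shift [-2.967 -2.452  1.003] roll units -0.04 deg -0.2
[-0.08882818  1.46323119 -0.55971156]
```

View pics/w20.png

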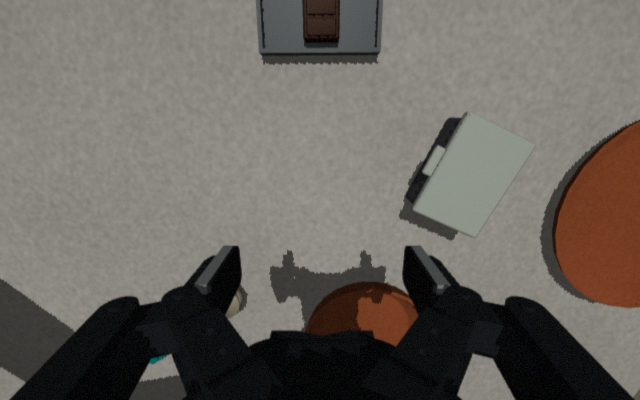

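Call:
{"api": "move_arm", "payload": {"motion": [[85, [-0.5, -0.4, 0], 0], [85, [-1.2, -1.0, 0], 0], [85, [-1.9, -1.6, 0.2], 0], [85, [-2.5, -2.1, 0.5], 0], [85, [-2.97, -2.45, 0.8], 0], [85, [-2.97, -2.45, 1.0], 0], [85, [-2.97, -2.45, 1.0], 0], [85, [-2.97, -2.45, 1.0], 0], [85, [-2.97, -2.45, 1.0], 0], [85, [-2.97, -2.45, 1.0], 0]]}}

```text
clock: 30.2
eef_pos: [0.4663, 0.0038, 0.1204]
tool_rot: [0.609, 0.793, 0.001, 0.001]
ft_force: [0.0, 0.4, 0.1]
grip_width: 0.0849
```

```bash
python3 -c "
from h import *
cam('wrist');c=cam('wrist'); save(c,'w21.png')
go(.4652,.003,.005,105); print(pj(c,[[.4652,.003,.017],[.4652,.003,.056],[*get_obs()['eef_pos'][:2],.017]]))
"
```

```text
from [0.4659 0.0034 0.1202] yaw 104.9 j6 1.32 tilt [-0.     0.001 -1.   ] t 30.3 -> shift [-0.003 -0.019  2.304] roll units -0.02 deg -0.1
[[319.76182542 198.19672715]
 [319.53212754 212.45130195]
 [320.65328533 197.99800337]]
```

View pics/w21.png

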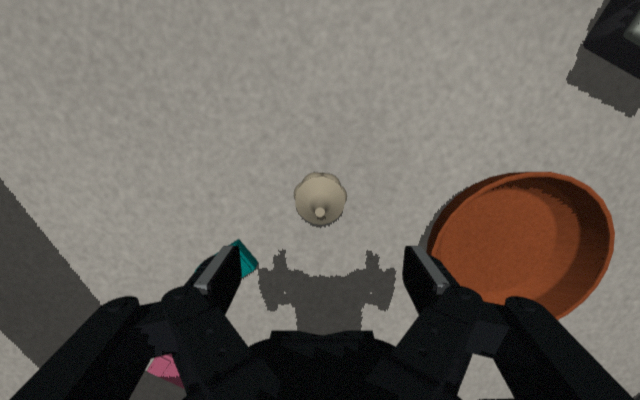

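Call:
{"api": "move_arm", "payload": {"motion": [[85, [0, 0, 0.5], 0], [85, [0, 0, 1.1], 0], [85, [0, 0, 1.6], 0], [85, [0, 0, 2.0], 0], [85, [0, 0, 2.2], 0], [85, [0, 0, 2.32], 0], [85, [0, 0, 2.32], 0], [32, [0, 0, 2.32], 0], [32, [0, 0, 2.32], 0], [32, [0, 0, 2.32], 0]]}}

```text
clock: 31.3
eef_pos: [0.4661, 0.0027, 0.0047]
tool_rot: [0.61, 0.792, 0.001, 0.001]
ft_force: [-3.6, -0.2, 39.7]
grip_width: 0.0435
```

Call:
{"api": "move_arm", "payload": {"motion": [[32, [0, 0, 0], 0], [32, [0, 0, 0], 0], [32, [0, 0, 0], 0], [32, [0, 0, -0.2], 0], [32, [0, 0, -0.7], 0], [32, [0, 0, -1.3], 0], [32, [0, 0, -1.9], 0], [32, [0, 0, -2.3], 0], [32, [0, 0, -2.5], 0], [32, [0, 0, -2.5], 0]]}}

```text
clock: 32.3
eef_pos: [0.4665, 0.0027, 0.1305]
tool_rot: [0.61, 0.792, 0.001, 0.001]
ft_force: [0.8, -0.6, -0.2]
grip_width: 0.0429
```

```bash
python3 -c "
from h import *
print(get_obs()['grip_width'],get_obs()['ft_force'])
cam('wrist');c=cam('wrist'); save(c,'w22.png')
go(.652,-.001,.12,105)
"
```

```text
0.04288154221693443 [ 0.77379536 -0.57872132 -0.20801582]
from [0.4648 0.0027 0.1283] yaw 104.8 j6 1.32 tilt [ 0.    -0.001 -1.   ] t 32.4 -> shift [-1.031  3.6    0.162] roll units -0.03 deg -0.2
```

View pics/w22.png

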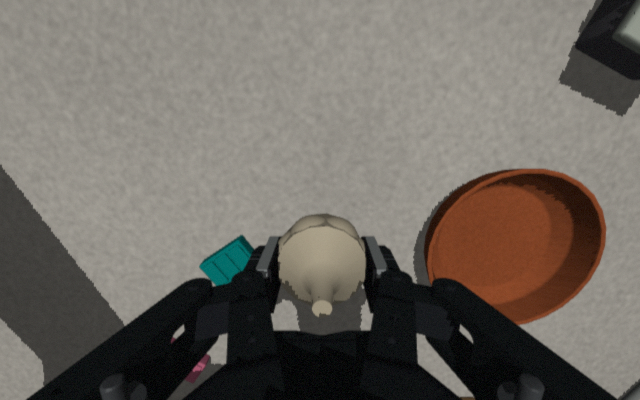

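Call:
{"api": "move_arm", "payload": {"motion": [[32, [-0.1, 0.3, 0], 0], [32, [-0.25, 0.9, 0], 0], [32, [-0.45, 1.6, 0], 0], [32, [-0.65, 2.3, 0], 0], [32, [-0.85, 3.0, 0], 0], [32, [-1.0, 3.5, 0.1], 0], [32, [-1.03, 3.6, 0.4], 0], [32, [-1.03, 3.6, 0.8], 0], [32, [-1.03, 3.6, 1.2], 0], [32, [-1.03, 3.6, 1.4], 0]]}}

```text
clock: 33.4
eef_pos: [0.6487, -0.0009, 0.0541]
tool_rot: [0.61, 0.792, -0.003, -0.003]
ft_force: [-0.8, 0.4, -0.9]
grip_width: 0.0426
```

```bash
python3 -c "
from h import *
cam('wrist');c=cam('wrist'); save(c,'w23.png')
print(get_obs()['grip_width'],get_obs()['ft_force'])
go(.652,-.001,.0115,105)
"
```

```text
0.04328045842501803 [-0.23883155 -0.4052999   0.03963378]
from [ 0.6492 -0.0009  0.0552] yaw 104.8 j6 1.31 tilt [ 0.002 -0.007 -1.   ] t 33.5 -> shift [-0.017  0.059  0.874] roll units -0.03 deg -0.2
```

View pics/w23.png

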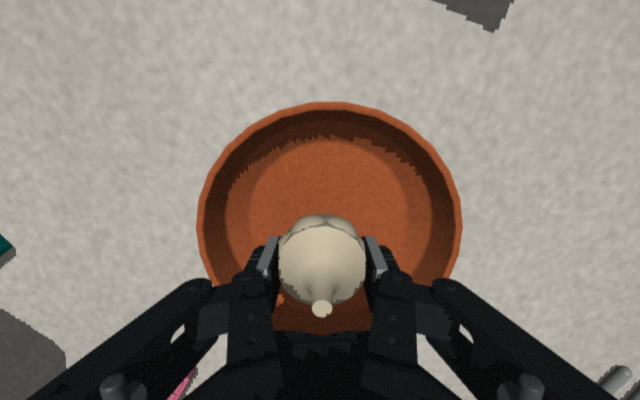

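Call:
{"api": "move_arm", "payload": {"motion": [[32, [0, 0.06, 0.3], 0], [32, [0, 0.06, 0.55], 0], [32, [0, 0.06, 0.7], 0], [32, [0, 0.06, 0.8], 0], [32, [0, 0.06, 0.84], 0], [32, [0, 0.06, 0.85], 0], [32, [0, 0.06, 0.85], 0], [32, [0, 0.06, 0.85], 0], [32, [0, 0.06, 0.85], 0], [32, [0, 0.06, 0.85], 0]]}}

```text
clock: 34.5
eef_pos: [0.6556, -0.0002, 0.0167]
tool_rot: [0.61, 0.792, 0.0, 0.0]
ft_force: [0.2, -0.6, 0.3]
grip_width: 0.043
```

```bash
python3 -c "
from h import *
d=cam('side');crop(d,300,140,430,260,5,'d24.png')
print(get_obs()['grip_width'],get_obs()['ft_force'])
go(.652,-.001,.0115,105)
"
```

```text
0.042884345768487625 [-0.55110135  0.17624061  0.19086457]
from [ 6.556e-01 -2.000e-04  1.660e-02] yaw 104.8 j6 1.31 tilt [-0.  0. -1.] t 34.5 -> shift [ 0.003 -0.073  0.101] roll units -0.03 deg -0.2
```

View pics/d24.png

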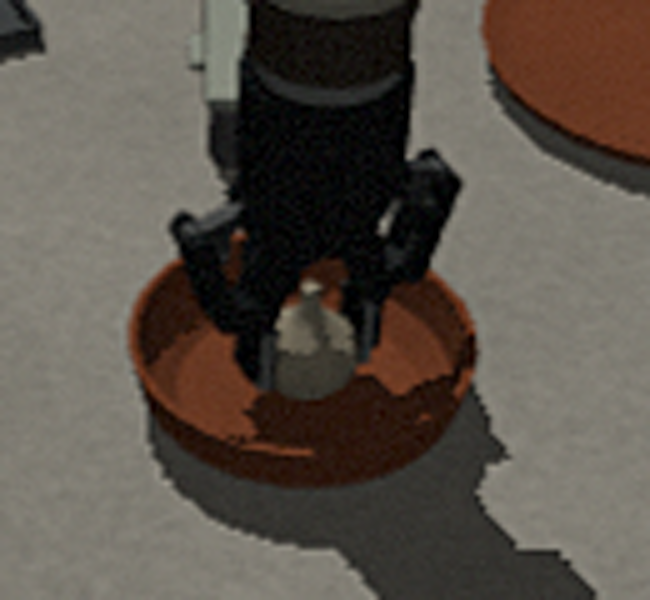

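Everything is clear so far. I'll lower the last 5 mm, check the force and release.

Call:
{"api": "move_arm", "payload": {"motion": [[32, [0, -0.04, 0.04], 0], [32, [0, -0.04, 0.08], 0], [32, [0, -0.04, 0.1], 0], [32, [0, -0.04, 0.11], 0], [32, [0, -0.04, 0.11], 0], [62, [0, -0.04, 0.11], 0], [62, [0, -0.04, 0.11], 0], [62, [0, -0.04, 0.11], 0], [62, [0, -0.04, 0.11], 0], [62, [0, -0.04, 0.11], 0]]}}

```text
clock: 35.55
eef_pos: [0.6535, -0.0007, 0.0107]
tool_rot: [0.61, 0.792, -0.0, -0.0]
ft_force: [-0.4, 0.7, -0.4]
grip_width: 0.0621
```

Call:
{"api": "move_arm", "payload": {"motion": [[62, [0, 0, -0.2], 0], [62, [0, 0, -0.6], 0], [62, [0, 0, -1.2], 0], [62, [0, 0, -2.0], 0], [62, [-0.4, -0.4, -3.0], 0], [62, [-0.8, -0.9, -3.8], 0], [62, [-1.4, -1.5, -4.0], 0], [62, [-2.0, -2.2, -4.0], 0], [62, [-2.5, -3.0, -4.0], 0], [62, [-2.5, -3.6, -4.0], 0]]}}

```text
clock: 36.55
eef_pos: [0.5101, -0.1708, 0.212]
tool_rot: [0.611, 0.791, -0.0, 0.001]
ft_force: [0.5, 0.9, 0.2]
grip_width: 0.0621
```

```bash
python3 -c "
from h import *
cam('wrist');cam('wrist');c=cam('wrist'); save(c,'w25.png')
s=cam('scene');crop(s,190,80,460,340,2,'s25.png')
d=cam('side');save(d,'d25.png')
print(get_obs()['eef_pos'],get_obs()['ft_force'],get_obs()['clock'])
"
```

```text
[ 0.51219989 -0.16769026  0.21180365] [-0.16250445 -0.30265968  0.35007513] 36.8
```

View pics/w25.png

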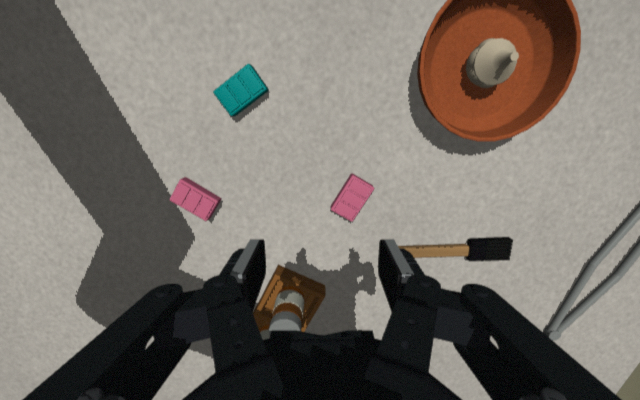

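View pics/s25.png

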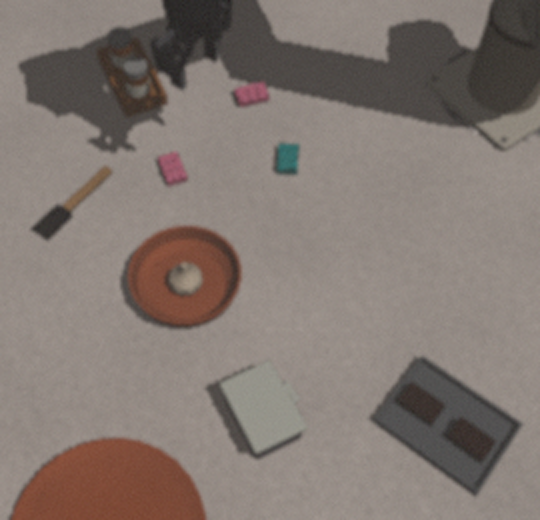

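View pics/d25.png

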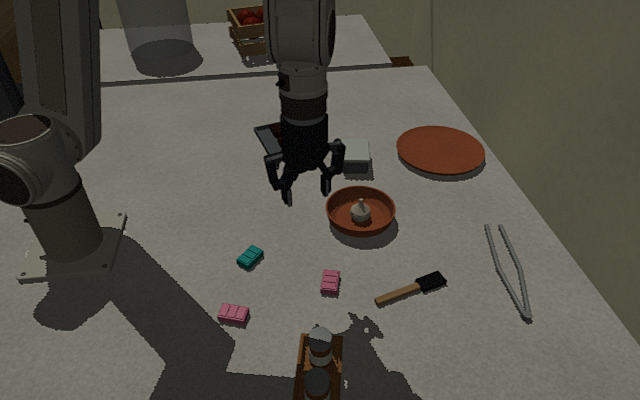

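All five items are in place, and the keeper, brush and look-alikes sit at their starting pixels. I'll hand in the job.

```bash
python3 -c "
from workcell import *
print(job_done())"
```

```text
the job is handed in; nothing more can be done
None
```

I did the job in the order asked and handed it in at about 37 s. Both jars went upright into the rack, one in each bay. Both brown bars went flat into the tray, end to end with a gap of about 20 mm. The garlic went into the middle of the bowl.

**Last checks:** the final scene, side and wrist pictures show everything in place and the gripper clear. The keeper, brush and the pink and teal look-alikes are where they started.

**What disagreed or came close:**
- **Camera readings:** the scene and side cameras differed by 5–10 mm in y, so I used the wrist camera for the fine positions. It matched the scene camera on the tray to about 1 px.
- **Force while gripping the garlic:** the wrist force briefly read 39.7 N vertically as the fingers closed. The other readings at the end of each move were 6.2 N or less. I only see the force at the end of each move, so I can't rule out a higher peak in between.

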